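Fetch the battery cassette from behind the bottles and dock it

ROBOT

A 6-joint arm with a two-finger parallel gripper is mounted at the origin on the work surface. World frame = base frame: x ahead of the robot, y to its left, z up, the work surface at z = 0. Lengths are in m, angles in degrees, forces in N, time in s.
With the tool pointing down it reaches from about 0.25 to 0.725 m from the base axis. Payload 9.7 kg.
Tool frame: the origin (TCP) lies at the centre of the arm's flange, where the gripper is bolted on; the fingertips stand bot.tips_ahead ahead of it and the grasp point (between the pads) lies 155 mm ahead of it (bot.tips_ahead is the distance from the TCP to the fingertips, in m); z points along the fingers, y is the line along which they close (so a half turn about z gives the same grasp; the last joint's range is limited). The gripper opens to 85 mm and grips with 20 to 120 N. Pads are 22 mm wide; open, the fingers measure 114 mm over their backs; the gripper's body (76 mm by 85 mm) begins 54 mm behind the grasp point. The pads swing forward as they close: fully open they stand 13 mm farther back than shut.
Start: joints at [70.015, 4.979, 10.078, 95.1, 0, 90], TCP at [0.188, 0.517, 0.405] pointing down, gripper open.
Joint ranges: [-179.16, 179.16], [-48.56, 103.87], [-65.8, 70.77], [-126.05, 130.52], [-82.76, 87.17], [-180, 180]. Speed limits (degrees/s): [127.2, 127.2, 147.25, 180, 180, 180].

INTERFACE

Orientations are given as [roll, pitch, yaw] about the fixed x, y, z axes, in that order (R = Rz(yaw) Ry(pitch) Rx(roll)).
In Python, from workcell import bot gives the robot as it stands.
- The arm moves only by the tool drive_tool, never from a script. Its argument "plan" is a list of rows, each an object of numbers: "dx", "dy", "dz": the shift along the tool's x, y, z in m; "roll": the turn about the tool's z in rad; "hand": the finger opening in m, from 0 to 0.0854. In form: [{"dx": .., "dy": .., "dz": .., "roll": .., "hand": ..}, ...]. A call has 1 to 20 rows; each row is the pose to reach, as a shift and turn from the pose commanded when the call began, along the tool's axes at that moment; what a row does not reach only later rows make up. A row lasts 1/12 s, in which the tool goes at most 41.7 mm and 7.16 degrees, less where a joint would pass 70% of its speed; a pose out of reach is approached as far as the arm can. A call with a gripper value outside its range is refused whole. The fingers move at their own pace and stop on an object; "force" is the grip in N (left out, the last holds). Time passes only in rows, so rows that repeat a pose let the fingers close. It gives the time, the measured TCP pose, the force and the opening at its end, in the units of the state.
- bot.get_obs(): the state, without advancing time (a new reading comes with each control period).
- bot.camera(name): name is "scene" or "top"; returns a dict with "frame" (400x640x3 uint8, red, green, blue), "z_map" (400x640 float32, m along the optical axis (not along the pixel's ray), 0 where there is no reading), "mtx" (3x3 intrinsics, pixels), "R" (3x3) and "t" (3): a world point X has camera coordinates R X + t. Camera axes: x right, y down, z forward; pixel columns grow to the right and rows downward; lengths in m; the calibration is good to about 2 mm. A picture is of the moment at which its call begins.
- bot.job_done(): hands the job in, once; it reports no verdict.
The state is a dict: "time": time; "q": joint angles; "qd": joint speeds; "joint_efforts": joint torques, N m; "ee_pos": TCP position; "tcp_rot": TCP orientation; "wrist_force": force on the tool from outside, world axes, zero at the start; "torque": the same for the moment, N m; "opening": finger opening in m.
Only numpy, scipy, OpenCV 4.12 (cv2) and the standard library are available. Lean on these libraries where they do the work, as an engineer would, in place of code of your own. Each camera call takes 0.05 s, during which the arm holds its last target. There are 200 camera calls.

TASK

Stand the three bottles upright in the pink basket, then take the orange-handled battery cassette that they were hemming in and seat it fully home in the black charger, centred, with its blades down between the charger's fins. After that put each bottle back upright, centred on the spot of its own colour. Do not knock over the blue mug.

Things in the scene. Friction and masses are not known exactly. Their poses are not given: they have to be found in the camera images.
- bottle_red: Loose red round bottle, 48 mm in diameter, 125 mm tall, plus a red cap 32 mm in diameter and 15 mm tall (140 mm in all); white label band; 0.2 to 0.4 kg. Origin: centre of its underside, z up. Starts standing on its own colour's spot, close beside the cassette, bottle centres 75 mm or more apart.
- bottle_blue: Loose blue round bottle, 48 mm in diameter, 125 mm tall, plus a blue cap 32 mm in diameter and 15 mm tall (140 mm in all); white label band; 0.2 to 0.4 kg. Origin: centre of its underside, z up. Starts standing on its own colour's spot, close beside the cassette, bottle centres 75 mm or more apart.
- bottle_yellow: Loose yellow round bottle, 48 mm in diameter, 125 mm tall, plus a yellow cap 32 mm in diameter and 15 mm tall (140 mm in all); white label band; 0.2 to 0.4 kg. Origin: centre of its underside, z up. Starts standing on its own colour's spot, close beside the cassette, bottle centres 75 mm or more apart.
- spot_red: Fixed flat red disc, 76 mm in diameter, printed on a low grey plinth (160 x 200 mm, top 12 mm above the table, a 28 mm tall ledge along its far edge); seen as a ring round the bottle's foot. Where the red bottle belongs; the spots swap places. Origin: centre of the disc, at the plinth's top, where a bottle's underside rests.
- spot_blue: Fixed flat blue disc, 76 mm in diameter, printed on a low grey plinth (160 x 200 mm, top 12 mm above the table, a 28 mm tall ledge along its far edge); seen as a ring round the bottle's foot. Where the blue bottle belongs; the spots swap places. Origin: centre of the disc, at the plinth's top, where a bottle's underside rests.
- spot_yellow: Fixed flat yellow disc, 76 mm in diameter, printed on a low grey plinth (160 x 200 mm, top 12 mm above the table, a 28 mm tall ledge along its far edge); seen as a ring round the bottle's foot. Where the yellow bottle belongs; the spots swap places. Origin: centre of the disc, at the plinth's top, where a bottle's underside rests.
- cassette: Loose comb, 0.2 kg, on the plinth between the bottles: 3 black upright blades 6 (x) x 40 (y) x 45 mm at x = -20, 0, 20 mm, a black plate 54 x 40 x 6 mm on them, and on that an orange handle 50 (x) x 22 (y) mm from 51 to 82 mm high. Grip it across the 22 mm (y). Same either way round. Its x and y axes are within 0.1 rad of the plinth's; two bottles stand at its y sides. Origin: centre of underside, z up.
- charger: Fixed: black base 100 (x) x 90 (y) x 20 mm with 4 upright aluminium fins, each 5 mm thick (x), 44 mm wide (y), from 20 to 55 mm high, at x = -30, -10, 10, 30 mm: three 15 mm gaps for the blades. Green lamps on its -y side. Seated, the cassette's origin is 20 mm above this origin, centred, x axes parallel either way round. Turned up to 0.5 rad. Origin: centre of underside, z up.
- basket: Fixed open pink basket with white hole marks, 150 (x) x 250 (y) x 60 mm outside, walls and floor 4 mm, empty at the start. The three bottles fit side by side along y. Origin: centre of underside, z up; a bottle in it stands 4 mm above this origin.
- mug: Loose blue mug, 76 mm across and 90 mm tall with a side handle, a bystander near the far edge of the work area. Origin: centre of underside, z up.
Not all that is in view belongs to the job. Leave any turquoise look-alike of the cassette alone.

How it is judged:
By the outcome, as a careful person would: the job done as asked, in the order asked, and still so for the second after the job is handed in, with the robot touching nothing.
It also fails if it takes over 147 s, if anything falls off the work surface, if the arm or the gripper's body presses on something with over 40 N, if the wrist force passes 120 N, or if a joint passes its speed limit or range.

## Working session

There is one attempt and no reset: what is moved stays moved. The work goes in short steps, Python scripts to look and compute and a tool call to move; the robot and the scene stay as the last step left them, time stands still between calls to the robot, and variables do not carry over. Pictures are saved under pics/ and viewed, on a budget of 14 in all, crops included, one or two more only if the job needs it, and the job is handed in when it is done.

Besides the shell and the picture viewer there is one more tool, called after ">>>" by a JSON object that holds its "api" and its "payload", one argument or row to a line. drive_tool: Moves the arm, as the interface text tells. Its arguments: {"type":"object","properties":{"plan":{"type":"array","items":{"type":"object","properties":{"dx":{"type":"number"},"dy":{"type":"number"},"dz":{"type":"number"},"roll":{"type":"number"},"hand":{"type":"number"}}}},"force":{"type":"number"}},"required":["plan"]}

```bash
ls; mkdir -p pics; python3 - <<'E'
from workcell import bot
import cv2,pickle,numpy as np
print(bot.get_obs(),bot.tips_ahead)
for n in("scene","top"):
    c=bot.camera(n);pickle.dump(c,open(n+'0.pkl','wb'));cv2.imwrite(f'pics/{n}0.png',c['frame'][...,::-1]);print(n,c['mtx'],c['R'],c['t'])
E
```

```text
pics
{'time': 0.0, 'q': array([ 7.00151164e+01,  5.01056857e+00,  1.00337271e+01,  9.51001782e+01,
       -2.90007599e-04,  9.00014671e+01]), 'qd': array([-0.0396854 , -0.00610046, -0.04584318,  0.02619797,  0.03819687,
       -0.08941274]), 'joint_efforts': array([-2.89028038e-03, -5.20390964e+01,  4.64801073e+01,  1.63639878e-02,
       -1.55640428e-04,  2.16371539e-06]), 'ee_pos': array([0.18797318, 0.51687469, 0.40398151]), 'tcp_rot': array([-1.79922980e+02,  2.91979464e-04,  1.60013650e+02]), 'wrist_force': array([0.11161537, 0.50267472, 0.55122516]), 'torque': array([-0.05732159,  0.00201848,  0.00394872]), 'opening': 0.0854270151617357} 0.1734
scene [[383.42951859   0.         325.11239504]
 [  0.         383.42951859 200.5758926 ]
 [  0.           0.           1.        ]] [[-0.70526671  0.70889625 -0.00806094]
 [ 0.55036412  0.54030825 -0.63652677]
 [-0.44687605 -0.4533576  -0.77121248]] [ 0.37728655 -0.25129072  1.35019364]
top [[459.51655359   0.         317.43458887]
 [  0.         459.51655359 193.77203539]
 [  0.           0.           1.        ]] [[ 0.01549989 -0.99982744 -0.01023945]
 [-0.98133262 -0.01324828 -0.19186132]
 [ 0.19169255  0.01302213 -0.98136863]] [-0.00647766  0.54234168  1.02640021]
```

View pics/scene0.png

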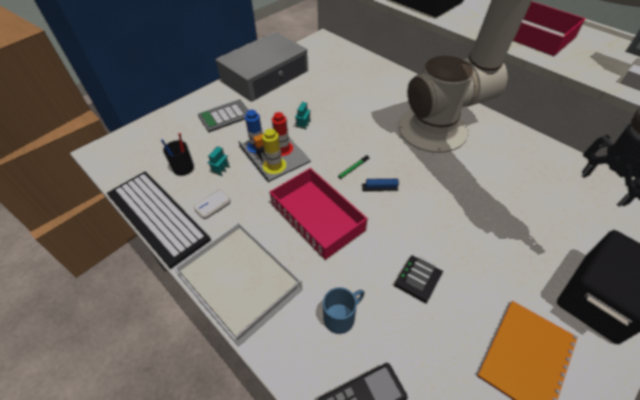

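View pics/top0.png

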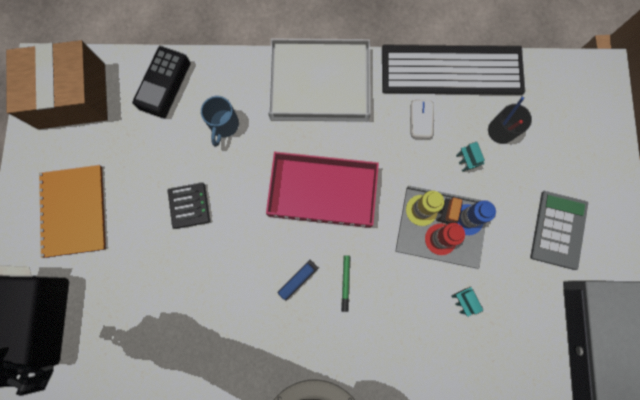

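The top view shows the plinth with three bottles near (445,225), the cassette handle at (455,210), the basket at (323,190), the charger at (188,205) and the mug at (219,115). Turquoise decoys are at (470,155) and (467,301). Next I measure with depth and colour.

```bash
cat > h.py <<'E'
import numpy as np,cv2,pickle
def world(c):
    z=c['z_map'];h,w=z.shape;u,v=np.meshgrid(np.arange(w),np.arange(h))
    K=c['mtx'];p=np.stack([(u-K[0,2])/K[0,0]*z,(v-K[1,2])/K[1,1]*z,z],-1)
    P=(p-c['t'])@c['R'];P[z==0]=np.nan
    return P
def ray(c,u,v,h):
    K=c['mtx'];d=c['R'].T@np.array([(u-K[0,2])/K[0,0],(v-K[1,2])/K[1,1],1]);o=-c['R'].T@c['t']
    return o+d*(h-o[2])/d[2]
def px(c,P):
    q=c['R']@np.asarray(P,float)+c['t'];return (c['mtx']@(q/q[2]))[:2]
def colmask(c,name):
    H=cv2.cvtColor(c['frame'],cv2.COLOR_RGB2HSV).astype(int);h,s,v=H[...,0],H[...,1],H[...,2]
    r={'red':((h<5)|(h>175))&(s>180)&(v>100),'blue':(h>105)&(h<125)&(s>180)&(v>80),'yellow':(h>24)&(h<34)&(s>170)&(v>100),
     'orange':(h>6)&(h<20)&(s>170)&(v>80),'pink':(h>165)&(h<176)&(s>150)}
    return r[name]
E
python3 - <<'E'
from h import *
for n in('top','scene'):
    c=pickle.load(open(n+'0.pkl','rb'));P=world(c);print(n)
    reg=(P[...,0]>.2)&(P[...,0]<.7)
    for k in('red','blue','yellow','orange'):
        m=colmask(c,k)&reg&(abs(P[...,1]+.27)<.2)
        for lo,hi in((.005,.03),(.08,.11),(.11,.135),(.142,.165)):
            q=P[m&(P[...,2]>lo)&(P[...,2]<hi)]
            if len(q)>5: print(k,(lo,hi),len(q),'mean',q.mean(0).round(4),'mid',((q.min(0)+q.max(0))/2).round(4),'ext',np.ptp(q,0).round(3))
    m=colmask(c,'pink')&(abs(P[...,1])<.3)
    q=P[m&(P[...,2]>.05)];print('pink rim',q.min(0).round(3),q.max(0).round(3),cv2.minAreaRect(q[:,:2].astype(np.float32)))
    # charger
    H=cv2.cvtColor(c['frame'],cv2.COLOR_RGB2HSV)
    R=(P[...,1]>.2)&(P[...,1]<.38)&(P[...,0]>.3)&(P[...,0]<.56)
    q=P[R&(P[...,2]>.012)&(P[...,2]<.03)&(H[...,2]<90)];print('base',len(q),q.mean(0),cv2.minAreaRect(q[:,:2].astype(np.float32)))
    q=P[R&(P[...,2]>.045)&(P[...,2]<.065)];print('fins',len(q),q.mean(0),cv2.minAreaRect(q[:,:2].astype(np.float32)) if len(q) else '')
    u=(P[...,1]>.1)&(P[...,1]<.4)&(P[...,0]>.5)&(P[...,2]>.08)&(P[...,2]<.1);q=P[u];print('mug',len(q),q.mean(0))
c=pickle.load(open('top0.pkl','rb'))
a=cv2.resize(c['frame'][170:280,380:520],None,fx=5,fy=5,interpolation=cv2.INTER_CUBIC)
cv2.imwrite('pics/crop1.png',a[...,::-1])
E
```

```text
top
pink rim [ 0.471 -0.136  0.052] [0.599 0.103 0.065] ((0.4964776635169983, -0.038042858242988586), (0.11135032027959824, 0.2597329914569855), 23.334014892578125)
base 989 [0.50991731 0.31120698 0.02004546] ((0.5171951055526733, 0.3147454559803009), (0.09846190363168716, 0.08932483941316605), 11.755176544189453)
fins 224 [0.51774875 0.31447018 0.05318527] ((0.5183766484260559, 0.31511104106903076), (0.06561530381441116, 0.04317355901002884), 11.369355201721191)
mug 240 [0.73228248 0.24239247 0.08777802]
scene
red (0.005, 0.03) 41 mean [ 0.4408 -0.2699  0.0162] mid [ 0.4388 -0.2725  0.0171] ext [0.047 0.025 0.015]
red (0.11, 0.135) 8 mean [ 0.4572 -0.2761  0.1338] mid [ 0.4553 -0.2783  0.1338] ext [0.019 0.02  0.002]
red (0.142, 0.165) 49 mean [ 0.4472 -0.2854  0.1513] mid [ 0.4469 -0.2873  0.1494] ext [0.024 0.026 0.012]
blue (0.005, 0.03) 26 mean [ 0.5173 -0.3619  0.0152] mid [ 0.5164 -0.3648  0.0172] ext [0.013 0.041 0.011]
blue (0.11, 0.135) 10 mean [ 0.5026 -0.3431  0.1325] mid [ 0.5016 -0.3457  0.1328] ext [0.02  0.017 0.004]
blue (0.142, 0.165) 50 mean [ 0.4983 -0.3531  0.150
[... 404 characters left out ...]
) 74 mean [ 0.5153 -0.2434  0.1508] mid [ 0.5133 -0.2456  0.1489] ext [0.03  0.025 0.013]
orange (0.08, 0.11) 67 mean [ 0.5128 -0.3052  0.0924] mid [ 0.4948 -0.2988  0.0949] ext [0.071 0.049 0.03 ]
pink rim [-0.918 -0.139  0.05 ] [0.642 0.12  0.124] ((-0.13861536979675293, -0.004804730415344238), (0.2582114040851593, 1.559159517288208), 89.60794067382812)
base 662 [0.52352673 0.32017434 0.0209937 ] ((0.5183747410774231, 0.3140992820262909), (0.09677991271018982, 0.08824353665113449), 11.11289119720459)
fins 293 [0.51760805 0.31461093 0.05284629] ((0.516948938369751, 0.31482598185539246), (0.06771013885736465, 0.0435357391834259), 11.569321632385254)
mug 302 [0.73181713 0.24245821 0.08826209]
```

View pics/crop1.png

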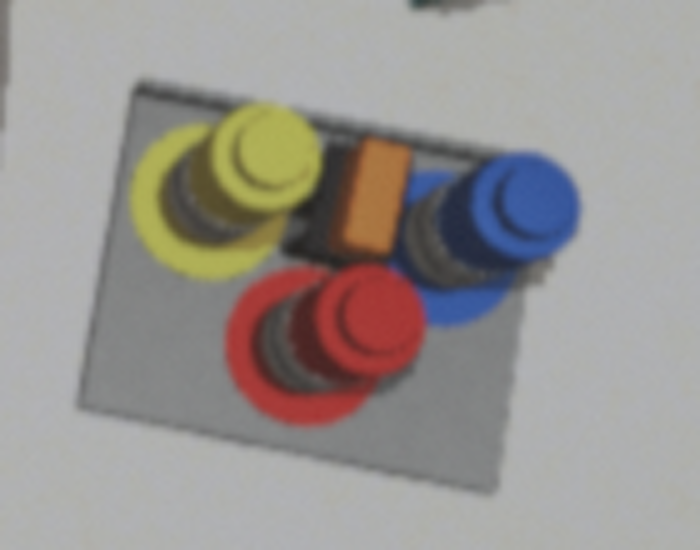

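```bash
cat >> h.py <<'E'
def fitcirc(q):
    A=np.c_[2*q,np.ones(len(q))];s=np.linalg.lstsq(A,(q**2).sum(1),rcond=None)[0];return s[:2],np.sqrt(s[2]+s[:2]@s[:2])
def hue(c,k):
    H=cv2.cvtColor(c['frame'],cv2.COLOR_RGB2HSV).astype(int);h,s,v=H[...,0],H[...,1],H[...,2]
    g={'red':(h<6)|(h>172),'blue':(h>104)&(h<124),'yellow':(h>22)&(h<36),'orange':(h>6)&(h<20),'pink':(h>164)&(h<178),'cyan':(h>80)&(h<100)}[k]
    return g&(s>110)&(v>50)
def caps(c,ks=('red','blue','yellow'),lo=.144,hi=.165,reg=None):
    P=world(c);o={}
    for k in ks:
        m=hue(c,k)&(P[...,2]>lo)&(P[...,2]<hi)&(P[...,0]>.3)&(P[...,0]<.65)&(abs(P[...,1]+.15)<.3)
        q=P[m]
        if len(q)>5:
            (x,y),r=cv2.minEnclosingCircle(q[:,:2].astype(np.float32));o[k]=(len(q),q.mean(0).round(4),round(x,4),round(y,4),round(r,4))
    return o
E
python3 - <<'E'
from h import *
for n in('top','scene'):
    c=pickle.load(open(n+'0.pkl','rb'));P=world(c);print(n)
    for k,v in caps(c).items(): print(k,v)
    for k in('red','blue','yellow'):
        m=hue(c,k)&(abs(P[...,2]-.013)<.006)&(P[...,0]>.3)&(P[...,0]<.65)&(abs(P[...,1]+.3)<.15)
        m=m.astype(np.uint8);v,u=np.nonzero(m)
        q=np.array([ray(c,a,b,.012)[:2] for a,b in zip(u,v)])
        cen=q.mean(0)
        # outer boundary: iterative circle radius 38 robust fit on hull points
        hull=cv2.convexHull((q*1e4).astype(np.float32))[:,0]/1e4
        print(k,len(q),'hull fit',fitcirc(hull),'minenc',cv2.minEnclosingCircle(q.astype(np.float32)))
    m=(hue(c,'orange'))&(abs(P[...,2]-.094)<.007)&(P[...,0]>.4)&(P[...,0]<.6)&(abs(P[...,1]+.3)<.08)
    m2=cv2.connectedComponentsWithStats(m.astype(np.uint8))
    i=1+np.argmax(m2[2][1:,4]);q=P[m2[1]==i];print('handle',len(q),q.mean(0).round(4),cv2.minAreaRect(q[:,:2].astype(np.float32)))
    # plinth (sat low, z~.012)
    H=cv2.cvtColor(c['frame'],cv2.COLOR_RGB2HSV)
    m=(abs(P[...,2]-.012)<.005)&(H[...,2]<150)&(P[...,0]>.35)&(P[...,0]<.62)&(abs(P[...,1]+.3)<.14)
    m=cv2.morphologyEx(m.astype(np.uint8),cv2.MORPH_OPEN,np.ones((3,3)));q=P[m>0];print('plinth',len(q),cv2.minAreaRect(q[:,:2].astype(np.float32)))
    m=hue(c,'pink')&(abs(P[...,1])<.2)&(P[...,0]>.3)&(P[...,0]<.7);v,u=np.nonzero(m&(P[...,2]>.052)&(P[...,2]<.068))
    q=P[v,u];print('rim',len(q),cv2.minAreaRect(q[:,:2].astype(np.float32)))
    q=P[m&(P[...,2]<.012)&(P[...,2]>-.005)];print('floor',len(q),np.median(q[:,2]),cv2.minAreaRect(q[:,:2].astype(np.float32)))
E
```

```text
top
red (187, array([ 0.4443, -0.2892,  0.1512]), 0.4446, -0.2895, 0.0159)
blue (186, array([ 0.4943, -0.3573,  0.1509]), 0.495, -0.3579, 0.0162)
yellow (176, array([ 0.5142, -0.2473,  0.1512]), 0.5146, -0.2477, 0.0162)
red 297 hull fit (array([ 0.44536434, -0.29557254]), np.float64(0.038213535114866956)) minenc ((0.44323819875717163, -0.29792124032974243), 0.04212454333901405)
blue 125 hull fit (array([ 0.49277458, -0.36396204]), np.float64(0.03296145878353222)) minenc ((0.49236345291137695, -0.358401358127594), 0.03657492622733116)
yellow 278 hull fit (array([ 0.51603271, -0.25384803]), np.float64(0.038619747610075236)) minenc ((0.5149785876274109, -0.2589520812034607), 0.04496424272656441)
handle 225 [ 0.5049 -0.3065  0.0929] ((0.5052102208137512, -0.3072139322757721), (0.022590897977352142, 0.05039701983332634), 76.6563491821289)
plinth 2231 ((0.472342312335968, -0.2981199622154236), (0.2006266564130783, 0.15585948526859283), 79.08544921875)
rim 550 ((0.5558468103408813, -0.010462969541549683), (0.24791891872882843, 0.14862704277038574), 84.40324401855469)
floor 5367 0.0037921855
[... 635 characters left out ...]
0.026496905833482742)
yellow 147 hull fit (array([ 0.51239953, -0.25293418]), np.float64(0.03674969893893953)) minenc ((0.5121458172798157, -0.25317615270614624), 0.03791044279932976)
handle 51 [ 0.5175 -0.3097  0.0934] ((0.5161425471305847, -0.3103829622268677), (0.02519253082573414, 0.025605445727705956), 66.41004943847656)
plinth 635 ((0.4688113331794739, -0.2942478656768799), (0.20107312500476837, 0.1513899862766266), 76.9702377319336)
rim 597 ((0.5570927858352661, -0.010461151599884033), (0.25098806619644165, 0.1494208425283432), 84.55479431152344)
floor 2540 0.005222817044667184 ((0.5553805232048035, -0.011006936430931091), (0.25024282932281494, 0.14859074354171753), 84.11540985107422)
```

```bash
cat >> h.py <<'E'
def go(x,y,z,yaw):
    from workcell import bot
    o=bot.get_obs();p=o['ee_pos'];a=np.radians(o['tcp_rot'][2]);d=np.array([x,y,z])-p
    r=(o['tcp_rot'][2]-yaw+180)%360-180
    print('t',round(o['time'],2),'dx %.4f dy %.4f dz %.4f roll %.4f'%(d[0]*np.cos(a)+d[1]*np.sin(a),d[0]*np.sin(a)-d[1]*np.cos(a),-d[2],np.radians(r)),'q6',o['q'][5].round(1),'op',round(o['opening'],4))
E
python3 -c "
from h import *
go(.514,-.2475,.36,84.5)"
```

```text
t 0.1 dx -0.5676 dy -0.6069 dz 0.0441 roll 1.3180 q6 90.0 op 0.0851
```

>>> {"api": "drive_tool", "payload": {
  "plan": [
    {"dx": -0.014,"dy": -0.015,"dz": 0,"roll": 0.05,"hand": 0.07},
    {"dx": -0.042,"dy": -0.045,"dz": 0,"roll": 0.15,"hand": 0.07},
    {"dx": -0.07,"dy": -0.075,"dz": 0,"roll": 0.25,"hand": 0.07},
    {"dx": -0.098,"dy": -0.105,"dz": 0,"roll": 0.35,"hand": 0.07},
    {"dx": -0.126,"dy": -0.135,"dz": 0,"roll": 0.45,"hand": 0.07},
    {"dx": -0.154,"dy": -0.165,"dz": 0,"roll": 0.55,"hand": 0.07},
    {"dx": -0.182,"dy": -0.195,"dz": 0,"roll": 0.65,"hand": 0.07},
    {"dx": -0.21,"dy": -0.225,"dz": 0,"roll": 0.75,"hand": 0.07},
    {"dx": -0.238,"dy": -0.255,"dz": 0,"roll": 0.85,"hand": 0.07},
    {"dx": -0.266,"dy": -0.285,"dz": 0,"roll": 0.95,"hand": 0.07},
    {"dx": -0.294,"dy": -0.315,"dz": 0,"roll": 1.05,"hand": 0.07},
    {"dx": -0.322,"dy": -0.345,"dz": 0,"roll": 1.15,"hand": 0.07},
    {"dx": -0.35,"dy": -0.375,"dz": 0,"roll": 1.25,"hand": 0.07},
    {"dx": -0.378,"dy": -0.405,"dz": 0,"roll": 1.318,"hand": 0.07},
    {"dx": -0.406,"dy": -0.435,"dz": 0,"roll": 1.318,"hand": 0.07},
    {"dx": -0.434,"dy": -0.465,"dz": 0,"roll": 1.318,"hand": 0.07},
    {"dx": -0.462,"dy": -0.495,"dz": 0,"roll": 1.318,"hand": 0.07},
    {"dx": -0.49,"dy": -0.525,"dz": 0,"roll": 1.318,"hand": 0.07},
    {"dx": -0.518,"dy": -0.555,"dz": 0.01,"roll": 1.318,"hand": 0.07},
    {"dx": -0.54,"dy": -0.58,"dz": 0.02,"roll": 1.318,"hand": 0.07}
  ],
  "force": 40
}}

```text
time: 1.77
ee_pos: [0.4978, -0.2155, 0.3842]
tcp_rot: [180.0, 0.0, 84.4]
wrist_force: [1.6, 0.8, 0.9]
opening: 0.0703
```

```bash
python3 -c "
from h import *
go(.514,-.2475,.36,84.5)"
```

```text
t 1.77 dx -0.0303 dy 0.0192 dz 0.0242 roll -0.0011 q6 72.2 op 0.0703
```

>>> {"api": "drive_tool", "payload": {
  "plan": [
    {"dx": -0.015,"dy": 0.01,"dz": 0.012,"hand": 0.07},
    {"dx": -0.03,"dy": 0.019,"dz": 0.024,"hand": 0.07},
    {"dx": -0.03,"dy": 0.019,"dz": 0.024,"hand": 0.07},
    {"dx": -0.03,"dy": 0.019,"dz": 0.024,"hand": 0.07}
  ]
}}

```text
invalid input at $.plan[0]: expected keys dx, dy, dz, roll, hand
```

```bash
python3 -c "
from h import *
go(.514,-.2475,.273,84.5)"
```

```text
t 1.77 dx -0.0303 dy 0.0192 dz 0.1112 roll -0.0011 q6 72.2 op 0.0703
```

>>> {"api": "drive_tool", "payload": {
  "plan": [
    {"dx": -0.015,"dy": 0.01,"dz": 0.012,"roll": 0,"hand": 0.07},
    {"dx": -0.032,"dy": 0.019,"dz": 0.024,"roll": 0,"hand": 0.07},
    {"dx": -0.032,"dy": 0.019,"dz": 0.024,"roll": 0,"hand": 0.07},
    {"dx": -0.032,"dy": 0.019,"dz": 0.024,"roll": 0,"hand": 0.07}
  ]
}}

```text
time: 2.1
ee_pos: [0.513, -0.247, 0.3592]
tcp_rot: [-179.8, -0.1, 84.4]
wrist_force: [-0.6, 0.2, 0.1]
opening: 0.0701
```

```bash
python3 -c "
from h import *
go(.514,-.2475,.273,84.5)"
```

```text
t 2.1 dx -0.0004 dy 0.0011 dz 0.0862 roll -0.0013 q6 69.9 op 0.0701
```

>>> {"api": "drive_tool", "payload": {
  "plan": [
    {"dx": 0,"dy": 0.001,"dz": 0.02,"roll": 0,"hand": 0.07},
    {"dx": 0,"dy": 0.001,"dz": 0.045,"roll": 0,"hand": 0.07},
    {"dx": 0,"dy": 0.001,"dz": 0.07,"roll": 0,"hand": 0.07},
    {"dx": 0,"dy": 0.001,"dz": 0.086,"roll": 0,"hand": 0.07},
    {"dx": 0,"dy": 0.001,"dz": 0.086,"roll": 0,"hand": 0.07},
    {"dx": 0,"dy": 0.001,"dz": 0.086,"roll": 0,"hand": 0.04},
    {"dx": 0,"dy": 0.001,"dz": 0.086,"roll": 0,"hand": 0.04},
    {"dx": 0,"dy": 0.001,"dz": 0.086,"roll": 0,"hand": 0.04},
    {"dx": 0,"dy": 0.001,"dz": 0.086,"roll": 0,"hand": 0.04},
    {"dx": 0,"dy": 0.001,"dz": 0.086,"roll": 0,"hand": 0.04},
    {"dx": 0,"dy": 0.001,"dz": 0.086,"roll": 0,"hand": 0.04},
    {"dx": 0,"dy": 0.001,"dz": 0.086,"roll": 0,"hand": 0.04},
    {"dx": 0,"dy": 0.001,"dz": 0.08,"roll": 0,"hand": 0.04},
    {"dx": 0,"dy": 0.001,"dz": 0.06,"roll": 0,"hand": 0.04},
    {"dx": 0,"dy": 0.001,"dz": 0.035,"roll": 0,"hand": 0.04},
    {"dx": 0,"dy": 0.001,"dz": 0.01,"roll": 0,"hand": 0.04},
    {"dx": 0,"dy": 0.001,"dz": -0.012,"roll": 0,"hand": 0.04},
    {"dx": 0,"dy": 0.001,"dz": -0.02,"roll": 0,"hand": 0.04}
  ],
  "force": 50
}}

```text
time: 3.6
ee_pos: [0.5142, -0.2465, 0.3848]
tcp_rot: [179.7, 0.1, 84.5]
wrist_force: [0.6, 0.0, -2.3]
opening: 0.0465
```

```bash
python3 -c "
from h import *
go(.564,.067,.268,84.5)"
```

```text
t 3.6 dx 0.3169 dy 0.0195 dz 0.1168 roll -0.0000 q6 69.9 op 0.0465
```

>>> {"api": "drive_tool", "payload": {
  "plan": [
    {"dx": 0.01,"dy": 0.001,"dz": 0,"roll": 0,"hand": 0.04},
    {"dx": 0.035,"dy": 0.002,"dz": 0,"roll": 0,"hand": 0.04},
    {"dx": 0.065,"dy": 0.004,"dz": 0,"roll": 0,"hand": 0.04},
    {"dx": 0.1,"dy": 0.006,"dz": 0,"roll": 0,"hand": 0.04},
    {"dx": 0.135,"dy": 0.008,"dz": 0,"roll": 0,"hand": 0.04},
    {"dx": 0.17,"dy": 0.01,"dz": 0,"roll": 0,"hand": 0.04},
    {"dx": 0.205,"dy": 0.012,"dz": 0,"roll": 0,"hand": 0.04},
    {"dx": 0.24,"dy": 0.014,"dz": 0,"roll": 0,"hand": 0.04},
    {"dx": 0.27,"dy": 0.016,"dz": 0,"roll": 0,"hand": 0.04},
    {"dx": 0.295,"dy": 0.018,"dz": 0,"roll": 0,"hand": 0.04},
    {"dx": 0.31,"dy": 0.019,"dz": 0,"roll": 0,"hand": 0.04},
    {"dx": 0.317,"dy": 0.0195,"dz": 0,"roll": 0,"hand": 0.04},
    {"dx": 0.317,"dy": 0.0195,"dz": 0.02,"roll": 0,"hand": 0.04},
    {"dx": 0.317,"dy": 0.0195,"dz": 0.045,"roll": 0,"hand": 0.04},
    {"dx": 0.317,"dy": 0.0195,"dz": 0.07,"roll": 0,"hand": 0.04},
    {"dx": 0.317,"dy": 0.0195,"dz": 0.095,"roll": 0,"hand": 0.04},
    {"dx": 0.317,"dy": 0.0195,"dz": 0.11,"roll": 0,"hand": 0.04},
    {"dx": 0.317,"dy": 0.0195,"dz": 0.117,"roll": 0,"hand": 0.04},
    {"dx": 0.317,"dy": 0.0195,"dz": 0.118,"roll": 0,"hand": 0.04},
    {"dx": 0.317,"dy": 0.0195,"dz": 0.118,"roll": 0,"hand": 0.04}
  ]
}}

```text
time: 5.27
ee_pos: [0.5627, 0.0671, 0.2653]
tcp_rot: [180.0, -0.1, 84.5]
wrist_force: [-11.7, 1.2, 25.9]
opening: 0.0469
```

```bash
python3 -c "
from h import *
go(.4446,-.2892,.36,84.5)"
```

```text
t 5.27 dx -0.3660 dy -0.0834 dz -0.0947 roll -0.0002 q6 102.3 op 0.0469
```

>>> {"api": "drive_tool", "payload": {
  "plan": [
    {"dx": 0,"dy": 0,"dz": -0.001,"roll": 0,"hand": 0.07},
    {"dx": 0,"dy": 0,"dz": -0.001,"roll": 0,"hand": 0.07},
    {"dx": 0,"dy": 0,"dz": -0.001,"roll": 0,"hand": 0.07},
    {"dx": 0,"dy": 0,"dz": -0.001,"roll": 0,"hand": 0.07},
    {"dx": 0,"dy": 0,"dz": -0.03,"roll": 0,"hand": 0.07},
    {"dx": 0,"dy": 0,"dz": -0.06,"roll": 0,"hand": 0.07},
    {"dx": 0,"dy": 0,"dz": -0.095,"roll": 0,"hand": 0.07},
    {"dx": -0.02,"dy": -0.005,"dz": -0.095,"roll": 0,"hand": 0.07},
    {"dx": -0.055,"dy": -0.013,"dz": -0.095,"roll": 0,"hand": 0.07},
    {"dx": -0.095,"dy": -0.022,"dz": -0.095,"roll": 0,"hand": 0.07},
    {"dx": -0.135,"dy": -0.031,"dz": -0.095,"roll": 0,"hand": 0.07},
    {"dx": -0.175,"dy": -0.04,"dz": -0.095,"roll": 0,"hand": 0.07},
    {"dx": -0.215,"dy": -0.049,"dz": -0.095,"roll": 0,"hand": 0.07},
    {"dx": -0.255,"dy": -0.058,"dz": -0.095,"roll": 0,"hand": 0.07},
    {"dx": -0.295,"dy": -0.067,"dz": -0.095,"roll": 0,"hand": 0.07},
    {"dx": -0.33,"dy": -0.075,"dz": -0.095,"roll": 0,"hand": 0.07},
    {"dx": -0.355,"dy": -0.081,"dz": -0.095,"roll": 0,"hand": 0.07},
    {"dx": -0.366,"dy": -0.083,"dz": -0.095,"roll": 0,"hand": 0.07},
    {"dx": -0.366,"dy": -0.083,"dz": -0.095,"roll": 0,"hand": 0.07},
    {"dx": -0.366,"dy": -0.083,"dz": -0.095,"roll": 0,"hand": 0.07}
  ]
}}

```text
time: 6.93
ee_pos: [0.4462, -0.2892, 0.3572]
tcp_rot: [-180.0, -0.0, 84.4]
wrist_force: [0.3, 0.7, 1.3]
opening: 0.07
```

```bash
python3 -c "
from h import *
from workcell import bot
go(.4446,-.2892,.273,84.5)
c=bot.camera('top');cv2.imwrite('pics/a1.png',c['frame'][...,::-1]);pickle.dump(c,open('a1.pkl','wb'))
c2=bot.camera('scene')
print(caps(c,lo=.135),caps(c2,lo=.135))
"
```

```text
t 6.93 dx -0.0001 dy -0.0016 dz 0.0842 roll -0.0012 q6 62.6 op 0.07
{'red': (310, array([ 0.4438, -0.2856,  0.1452]), 0.4444, -0.2905, 0.0237), 'yellow': (167, array([0.5618, 0.0639, 0.1434]), 0.5628, 0.0643, 0.016)} {'red': (129, array([ 0.4476, -0.2841,  0.1452]), 0.4448, -0.2875, 0.0226), 'blue': (116, array([ 0.5   , -0.3516,  0.1448]), 0.4957, -0.3563, 0.023), 'yellow': (124, array([0.563 , 0.065 , 0.1438]), 0.5621, 0.0634, 0.0168)}
```

View pics/a1.png

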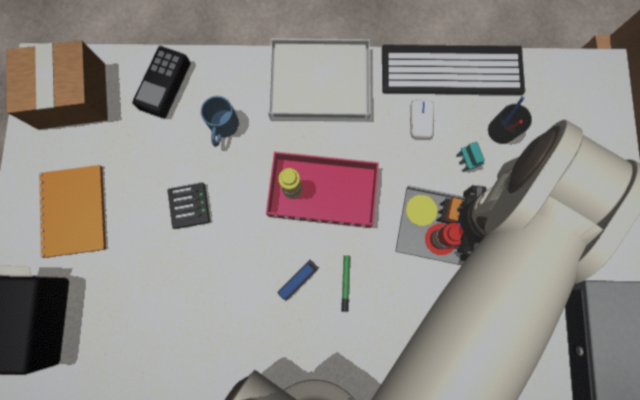

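The yellow bottle stands upright in the basket at (289,183), and its spot is clear at (421,210). The gripper is over the red bottle.

>>> {"api": "drive_tool", "payload": {
  "plan": [
    {"dx": 0,"dy": -0.001,"dz": 0.02,"roll": 0,"hand": 0.07},
    {"dx": 0,"dy": -0.001,"dz": 0.045,"roll": 0,"hand": 0.07},
    {"dx": 0,"dy": -0.001,"dz": 0.07,"roll": 0,"hand": 0.07},
    {"dx": 0,"dy": -0.001,"dz": 0.084,"roll": 0,"hand": 0.07},
    {"dx": 0,"dy": -0.001,"dz": 0.084,"roll": 0,"hand": 0.07},
    {"dx": 0,"dy": -0.001,"dz": 0.084,"roll": 0,"hand": 0.04},
    {"dx": 0,"dy": -0.001,"dz": 0.084,"roll": 0,"hand": 0.04},
    {"dx": 0,"dy": -0.001,"dz": 0.084,"roll": 0,"hand": 0.04},
    {"dx": 0,"dy": -0.001,"dz": 0.084,"roll": 0,"hand": 0.04},
    {"dx": 0,"dy": -0.001,"dz": 0.084,"roll": 0,"hand": 0.04},
    {"dx": 0,"dy": -0.001,"dz": 0.084,"roll": 0,"hand": 0.04},
    {"dx": 0,"dy": -0.001,"dz": 0.078,"roll": 0,"hand": 0.04},
    {"dx": 0,"dy": -0.001,"dz": 0.06,"roll": 0,"hand": 0.04},
    {"dx": 0,"dy": -0.001,"dz": 0.035,"roll": 0,"hand": 0.04},
    {"dx": 0,"dy": -0.001,"dz": 0.01,"roll": 0,"hand": 0.04},
    {"dx": 0,"dy": -0.001,"dz": -0.015,"roll": 0,"hand": 0.04},
    {"dx": 0,"dy": -0.001,"dz": -0.022,"roll": 0,"hand": 0.04}
  ],
  "force": 50
}}

```text
time: 8.45
ee_pos: [0.4452, -0.2892, 0.3837]
tcp_rot: [179.8, 0.1, 84.5]
wrist_force: [-0.0, 0.2, -1.8]
opening: 0.0472
```

```bash
python3 -c "
from h import *
go(.556,-.0125,.267,84.5)
c=pickle.load(open('a1.pkl','rb'))
for k in('yellow',):
  P=world(c);m=hue(c,k)&(abs(P[...,2]-.013)<.006)&(P[...,1]<-.1);v,u=np.nonzero(m);q=np.array([ray(c,a,b,.012) for a,b in zip(u,v)]);print(q.mean(0),cv2.minEnclosingCircle(q[:,:2].astype(np.float32)))
"
```

```text
t 8.45 dx 0.2861 dy 0.0837 dz 0.1167 roll -0.0002 q6 62.5 op 0.0472
[ 0.51391729 -0.24959219  0.012     ] ((0.5139263868331909, -0.24962572753429413), 0.03635052219033241)
```

>>> {"api": "drive_tool", "payload": {
  "plan": [
    {"dx": 0.01,"dy": 0.003,"dz": 0,"roll": 0,"hand": 0.04},
    {"dx": 0.032,"dy": 0.009,"dz": 0,"roll": 0,"hand": 0.04},
    {"dx": 0.062,"dy": 0.018,"dz": 0,"roll": 0,"hand": 0.04},
    {"dx": 0.096,"dy": 0.028,"dz": 0,"roll": 0,"hand": 0.04},
    {"dx": 0.13,"dy": 0.038,"dz": 0,"roll": 0,"hand": 0.04},
    {"dx": 0.164,"dy": 0.048,"dz": 0,"roll": 0,"hand": 0.04},
    {"dx": 0.198,"dy": 0.058,"dz": 0,"roll": 0,"hand": 0.04},
    {"dx": 0.23,"dy": 0.067,"dz": 0,"roll": 0,"hand": 0.04},
    {"dx": 0.26,"dy": 0.076,"dz": 0,"roll": 0,"hand": 0.04},
    {"dx": 0.278,"dy": 0.081,"dz": 0,"roll": 0,"hand": 0.04},
    {"dx": 0.286,"dy": 0.0835,"dz": 0,"roll": 0,"hand": 0.04},
    {"dx": 0.286,"dy": 0.0835,"dz": 0.02,"roll": 0,"hand": 0.04},
    {"dx": 0.286,"dy": 0.0835,"dz": 0.045,"roll": 0,"hand": 0.04},
    {"dx": 0.286,"dy": 0.0835,"dz": 0.07,"roll": 0,"hand": 0.04},
    {"dx": 0.286,"dy": 0.0835,"dz": 0.095,"roll": 0,"hand": 0.04},
    {"dx": 0.286,"dy": 0.0835,"dz": 0.11,"roll": 0,"hand": 0.04},
    {"dx": 0.286,"dy": 0.0835,"dz": 0.116,"roll": 0,"hand": 0.04},
    {"dx": 0.286,"dy": 0.0835,"dz": 0.117,"roll": 0,"hand": 0.04},
    {"dx": 0.286,"dy": 0.0835,"dz": 0.117,"roll": 0,"hand": 0.04},
    {"dx": 0.286,"dy": 0.0835,"dz": 0.117,"roll": 0,"hand": 0.065}
  ]
}}

```text
time: 10.12
ee_pos: [0.555, -0.0126, 0.2629]
tcp_rot: [-180.0, -0.0, 84.5]
wrist_force: [-0.1, -0.6, -0.1]
opening: 0.0581
```

```bash
python3 -c "
from h import *
go(.495,-.357,.36,84.5)
"
```

```text
t 10.12 dx -0.3486 dy -0.0265 dz -0.0971 roll -0.0005 q6 94.2 op 0.0581
```

>>> {"api": "drive_tool", "payload": {
  "plan": [
    {"dx": 0,"dy": 0,"dz": 0,"roll": 0,"hand": 0.07},
    {"dx": 0,"dy": 0,"dz": 0,"roll": 0,"hand": 0.07},
    {"dx": 0,"dy": 0,"dz": -0.02,"roll": 0,"hand": 0.07},
    {"dx": 0,"dy": 0,"dz": -0.06,"roll": 0,"hand": 0.07},
    {"dx": 0,"dy": 0,"dz": -0.097,"roll": 0,"hand": 0.07},
    {"dx": -0.02,"dy": -0.001,"dz": -0.097,"roll": 0,"hand": 0.07},
    {"dx": -0.055,"dy": -0.004,"dz": -0.097,"roll": 0,"hand": 0.07},
    {"dx": -0.095,"dy": -0.007,"dz": -0.097,"roll": 0,"hand": 0.07},
    {"dx": -0.135,"dy": -0.01,"dz": -0.097,"roll": 0,"hand": 0.07},
    {"dx": -0.175,"dy": -0.013,"dz": -0.097,"roll": 0,"hand": 0.07},
    {"dx": -0.215,"dy": -0.016,"dz": -0.097,"roll": 0,"hand": 0.07},
    {"dx": -0.255,"dy": -0.019,"dz": -0.097,"roll": 0,"hand": 0.07},
    {"dx": -0.295,"dy": -0.022,"dz": -0.097,"roll": 0,"hand": 0.07},
    {"dx": -0.325,"dy": -0.025,"dz": -0.097,"roll": 0,"hand": 0.07},
    {"dx": -0.343,"dy": -0.026,"dz": -0.097,"roll": 0,"hand": 0.07},
    {"dx": -0.349,"dy": -0.0265,"dz": -0.097,"roll": 0,"hand": 0.07},
    {"dx": -0.349,"dy": -0.0265,"dz": -0.097,"roll": 0,"hand": 0.07},
    {"dx": -0.349,"dy": -0.0265,"dz": -0.097,"roll": 0,"hand": 0.07}
  ]
}}

```text
time: 11.62
ee_pos: [0.4959, -0.357, 0.3592]
tcp_rot: [-180.0, -0.0, 84.5]
wrist_force: [0.5, 0.4, 0.6]
opening: 0.0699
```

```bash
python3 -c "
from h import *
from workcell import bot
go(.495,-.357,.273,84.5)
c=bot.camera('top');pickle.dump(c,open('a2.pkl','wb'))
c2=bot.camera('scene')
print(caps(c,lo=.135),caps(c2,lo=.135))
P=world(c)
for k in('yellow','red'):
  m=hue(c,k)&(abs(P[...,2]-.013)<.006)&(P[...,1]<-.18)&(P[...,0]<.6);v,u=np.nonzero(m);q=np.array([ray(c,a,b,.012) for a,b in zip(u,v)]);print(k,len(q),q.mean(0),cv2.minEnclosingCircle(q[:,:2].astype(np.float32)))
"
```

```text
t 11.62 dx -0.0001 dy -0.0009 dz 0.0862 roll -0.0004 q6 59.8 op 0.0699
{'red': (169, array([ 0.5538, -0.0152,  0.1431]), 0.5541, -0.0152, 0.0159), 'blue': (318, array([ 0.4928, -0.3548,  0.1453]), 0.4942, -0.3573, 0.0236), 'yellow': (170, array([0.5616, 0.0638, 0.1432]), 0.5625, 0.0647, 0.0162)} {'red': (112, array([ 0.5549, -0.0138,  0.1436]), 0.5533, -0.0161, 0.017), 'blue': (130, array([ 0.499 , -0.3522,  0.1449]), 0.4957, -0.3571, 0.0233), 'yellow': (124, array([0.5631, 0.0651, 0.1437]), 0.5621, 0.0635, 0.0169)}
yellow 691 [ 0.51391871 -0.24938103  0.012     ] ((0.5139263868331909, -0.24962572753429413), 0.03635052219033241)
red 765 [ 0.44482807 -0.293204    0.012     ] ((0.4454517662525177, -0.29319462180137634), 0.0378161296248436)
```

>>> {"api": "drive_tool", "payload": {
  "plan": [
    {"dx": 0,"dy": -0.001,"dz": 0.02,"roll": 0,"hand": 0.07},
    {"dx": 0,"dy": -0.001,"dz": 0.045,"roll": 0,"hand": 0.07},
    {"dx": 0,"dy": -0.001,"dz": 0.07,"roll": 0,"hand": 0.07},
    {"dx": 0,"dy": -0.001,"dz": 0.085,"roll": 0,"hand": 0.07},
    {"dx": 0,"dy": -0.001,"dz": 0.085,"roll": 0,"hand": 0.07},
    {"dx": 0,"dy": -0.001,"dz": 0.085,"roll": 0,"hand": 0.04},
    {"dx": 0,"dy": -0.001,"dz": 0.085,"roll": 0,"hand": 0.04},
    {"dx": 0,"dy": -0.001,"dz": 0.085,"roll": 0,"hand": 0.04},
    {"dx": 0,"dy": -0.001,"dz": 0.085,"roll": 0,"hand": 0.04},
    {"dx": 0,"dy": -0.001,"dz": 0.085,"roll": 0,"hand": 0.04},
    {"dx": 0,"dy": -0.001,"dz": 0.085,"roll": 0,"hand": 0.04},
    {"dx": 0,"dy": -0.001,"dz": 0.08,"roll": 0,"hand": 0.04},
    {"dx": 0,"dy": -0.001,"dz": 0.06,"roll": 0,"hand": 0.04},
    {"dx": 0,"dy": -0.001,"dz": 0.035,"roll": 0,"hand": 0.04},
    {"dx": 0,"dy": -0.001,"dz": 0.01,"roll": 0,"hand": 0.04},
    {"dx": 0,"dy": -0.001,"dz": -0.02,"roll": 0,"hand": 0.04},
    {"dx": 0,"dy": -0.001,"dz": -0.04,"roll": 0,"hand": 0.04},
    {"dx": 0,"dy": -0.001,"dz": -0.045,"roll": 0,"hand": 0.04}
  ],
  "force": 50
}}

```text
time: 13.22
ee_pos: [0.4949, -0.3573, 0.4087]
tcp_rot: [179.8, 0.1, 84.5]
wrist_force: [0.8, -0.4, -2.6]
opening: 0.0467
```

```bash
python3 -c "
from h import *
go(.549,-.091,.267,84.5)"
```

```text
t 13.22 dx 0.2702 dy 0.0283 dz 0.1417 roll -0.0002 q6 59.7 op 0.0467
```

>>> {"api": "drive_tool", "payload": {
  "plan": [
    {"dx": 0.01,"dy": 0.001,"dz": 0,"roll": 0,"hand": 0.04},
    {"dx": 0.032,"dy": 0.003,"dz": 0,"roll": 0,"hand": 0.04},
    {"dx": 0.062,"dy": 0.006,"dz": 0,"roll": 0,"hand": 0.04},
    {"dx": 0.096,"dy": 0.01,"dz": 0,"roll": 0,"hand": 0.04},
    {"dx": 0.13,"dy": 0.014,"dz": 0,"roll": 0,"hand": 0.04},
    {"dx": 0.164,"dy": 0.017,"dz": 0,"roll": 0,"hand": 0.04},
    {"dx": 0.198,"dy": 0.021,"dz": 0,"roll": 0,"hand": 0.04},
    {"dx": 0.23,"dy": 0.024,"dz": 0,"roll": 0,"hand": 0.04},
    {"dx": 0.255,"dy": 0.027,"dz": 0,"roll": 0,"hand": 0.04},
    {"dx": 0.267,"dy": 0.028,"dz": 0,"roll": 0,"hand": 0.04},
    {"dx": 0.27,"dy": 0.028,"dz": 0.015,"roll": 0,"hand": 0.04},
    {"dx": 0.27,"dy": 0.028,"dz": 0.04,"roll": 0,"hand": 0.04},
    {"dx": 0.27,"dy": 0.028,"dz": 0.07,"roll": 0,"hand": 0.04},
    {"dx": 0.27,"dy": 0.028,"dz": 0.1,"roll": 0,"hand": 0.04},
    {"dx": 0.27,"dy": 0.028,"dz": 0.125,"roll": 0,"hand": 0.04},
    {"dx": 0.27,"dy": 0.028,"dz": 0.137,"roll": 0,"hand": 0.04},
    {"dx": 0.27,"dy": 0.028,"dz": 0.142,"roll": 0,"hand": 0.04},
    {"dx": 0.27,"dy": 0.028,"dz": 0.142,"roll": 0,"hand": 0.04},
    {"dx": 0.27,"dy": 0.028,"dz": 0.142,"roll": 0,"hand": 0.07},
    {"dx": 0.27,"dy": 0.028,"dz": 0.142,"roll": 0,"hand": 0.07}
  ]
}}

```text
time: 14.88
ee_pos: [0.5484, -0.0911, 0.2628]
tcp_rot: [180.0, 0.0, 84.5]
wrist_force: [-0.0, -0.9, -0.0]
opening: 0.069
```

>>> {"api": "drive_tool", "payload": {
  "plan": [
    {"dx": 0,"dy": 0,"dz": 0,"roll": 0,"hand": 0.07},
    {"dx": 0,"dy": 0,"dz": -0.02,"roll": 0,"hand": 0.07},
    {"dx": 0,"dy": 0,"dz": -0.06,"roll": 0,"hand": 0.07},
    {"dx": 0,"dy": 0,"dz": -0.1,"roll": 0,"hand": 0.07},
    {"dx": 0,"dy": 0,"dz": -0.12,"roll": 0,"hand": 0.07},
    {"dx": 0,"dy": 0,"dz": -0.12,"roll": 0,"hand": 0.07}
  ]
}}

```text
time: 15.38
ee_pos: [0.549, -0.0912, 0.3877]
tcp_rot: [179.6, 0.0, 84.5]
wrist_force: [0.8, -0.7, 0.2]
opening: 0.07
```

```bash
python3 - <<'E'
from h import *
from workcell import bot
cs={n:bot.camera(n) for n in('top','scene')}
pickle.dump(cs,open('b.pkl','wb'))
for n,c in cs.items():
    P=world(c);print(n,{k:v[2:4] for k,v in caps(c,lo=.135).items()})
    R=(P[...,0]>.38)&(P[...,0]<.6)&(P[...,1]<-.2)&(P[...,1]>-.42)
    for k in('yellow','red','blue'):
        m=hue(c,k)&R&(abs(P[...,2]-.013)<.006);v,u=np.nonzero(m)
        if len(u)<9: continue
        q=np.array([ray(c,a,b,.012)[:2] for a,b in zip(u,v)]);print(k,len(q),q.mean(0).round(4),cv2.minEnclosingCircle(q.astype(np.float32)))
    m=hue(c,'orange')&R&(abs(P[...,2]-.094)<.006);v,u=np.nonzero(m)
    q=np.array([ray(c,a,b,.094)[:2] for a,b in zip(u,v)]);print('handle',len(q),q.mean(0),cv2.minAreaRect(q.astype(np.float32)))
    R=(P[...,1]>.2)&(P[...,1]<.38)&(P[...,0]>.3)&(P[...,0]<.56)
    H=cv2.cvtColor(c['frame'],cv2.COLOR_RGB2HSV)
    m=R&(P[...,2]>.047)&(P[...,2]<.062)&(H[...,2]>100);v,u=np.nonzero(m)
    q=np.array([ray(c,a,b,.055)[:2] for a,b in zip(u,v)]);print('fins',len(q),q.mean(0),cv2.minAreaRect(q.astype(np.float32)))
t=cv2.resize(cs['top']['frame'][150:270,240:520],None,fx=2.5,fy=2.5,interpolation=cv2.INTER_CUBIC)
s=cv2.resize(cs['top']['frame'][170:240,155:225],None,fx=4,fy=4,interpolation=cv2.INTER_CUBIC)
o=np.zeros((585,700,3),np.uint8);o[:300]=t;o[302:582,:280]=s
s=cv2.resize(cs['scene']['frame'][95:185,225:330],None,fx=3,fy=3);o[302:572,300:615]=s
cv2.imwrite('pics/b.png',o[...,::-1])
E
```

```text
top {'red': (0.5546, -0.015), 'yellow': (0.5621, 0.0645)}
yellow 221 [ 0.5121 -0.2718] ((0.5128961205482483, -0.263258159160614), 0.03330361098051071)
red 763 [ 0.4448 -0.2932] ((0.44522395730018616, -0.2928721010684967), 0.03778797388076782)
blue 621 [ 0.4911 -0.3639] ((0.49270784854888916, -0.3599705398082733), 0.036724332720041275)
handle 217 [ 0.50444656 -0.30633952] ((0.504866361618042, -0.306393027305603), (0.022109802812337875, 0.049656111747026443), 75.76026153564453)
fins 197 [0.51723511 0.31548767] ((0.5174268484115601, 0.31576600670814514), (0.06629530340433121, 0.04063746705651283), 10.87226390838623)
scene {'red': (0.5523, -0.0154), 'blue': (0.5448, -0.0927), 'yellow': (0.5623, 0.0626)}
yellow 325 [ 0.5123 -0.2526] ((0.5122793316841125, -0.2534385025501251), 0.03898417949676514)
red 132 [ 0.4414 -0.2885] ((0.4424668550491333, -0.2964358329772949), 0.03759185969829559)
blue 85 [ 0.5076 -0.3601] ((0.49420344829559326, -0.30063679814338684), 0.09848686307668686)
handle 81 [ 0.50893393 -0.30628097] ((0.5083481669425964, -0.30600231885910034), (0.026263780891895294, 0.044642407447099686), 75.12995147705078)
fins 207 [0.51749356 0.31479118] ((0.5173778533935547, 0.31487223505973816), (0.06781146675348282, 0.04361158236861229), 11.42516803741455)
```

View pics/b.png

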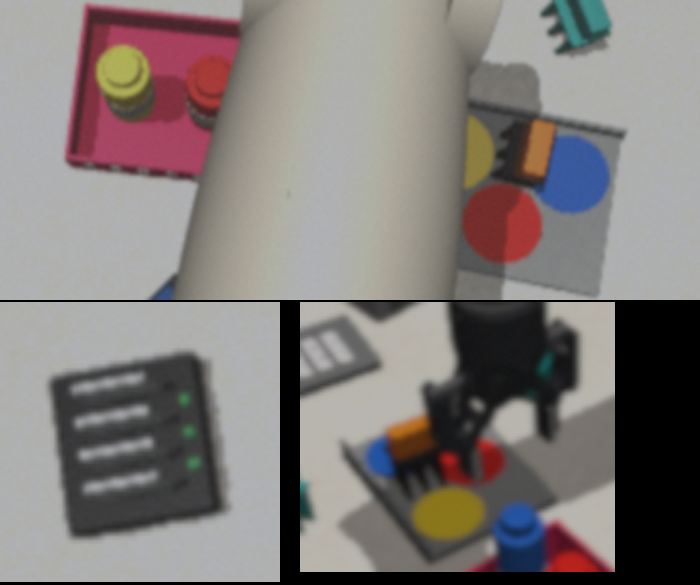

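```bash
python3 -c "
from h import *
go(.5055,-.306,.29,165.8)"
```

```text
t 15.48 dx -0.2180 dy -0.0226 dz 0.0929 roll -1.4190 q6 86.1 op 0.0702
```

>>> {"api": "drive_tool", "payload": {
  "plan": [
    {"dx": -0.015,"dy": -0.002,"dz": 0,"roll": -0.08,"hand": 0.06},
    {"dx": -0.035,"dy": -0.004,"dz": 0,"roll": -0.2,"hand": 0.06},
    {"dx": -0.055,"dy": -0.006,"dz": 0,"roll": -0.32,"hand": 0.06},
    {"dx": -0.075,"dy": -0.008,"dz": 0,"roll": -0.44,"hand": 0.06},
    {"dx": -0.095,"dy": -0.01,"dz": 0,"roll": -0.56,"hand": 0.06},
    {"dx": -0.115,"dy": -0.012,"dz": 0,"roll": -0.68,"hand": 0.06},
    {"dx": -0.135,"dy": -0.014,"dz": 0,"roll": -0.8,"hand": 0.06},
    {"dx": -0.155,"dy": -0.016,"dz": 0.01,"roll": -0.92,"hand": 0.06},
    {"dx": -0.175,"dy": -0.018,"dz": 0.02,"roll": -1.04,"hand": 0.06},
    {"dx": -0.195,"dy": -0.02,"dz": 0.04,"roll": -1.16,"hand": 0.06},
    {"dx": -0.21,"dy": -0.022,"dz": 0.06,"roll": -1.28,"hand": 0.06},
    {"dx": -0.218,"dy": -0.0226,"dz": 0.08,"roll": -1.4,"hand": 0.06},
    {"dx": -0.218,"dy": -0.0226,"dz": 0.093,"roll": -1.419,"hand": 0.06},
    {"dx": -0.218,"dy": -0.0226,"dz": 0.093,"roll": -1.419,"hand": 0.06},
    {"dx": -0.218,"dy": -0.0226,"dz": 0.093,"roll": -1.419,"hand": 0.06}
  ]
}}

```text
time: 16.73
ee_pos: [0.5051, -0.3053, 0.2886]
tcp_rot: [179.9, -0.1, 165.6]
wrist_force: [0.7, 0.3, 0.4]
opening: 0.0599
```

```bash
python3 -c "
from h import *
go(.5055,-.306,.242,165.8)"
```

```text
t 16.73 dx -0.0006 dy -0.0005 dz 0.0466 roll -0.0035 q6 -16.8 op 0.0599
```

>>> {"api": "drive_tool", "payload": {
  "plan": [
    {"dx": 0,"dy": 0,"dz": 0.02,"roll": -0.003,"hand": 0.06},
    {"dx": 0,"dy": 0,"dz": 0.038,"roll": -0.003,"hand": 0.06},
    {"dx": 0,"dy": 0,"dz": 0.046,"roll": -0.003,"hand": 0.06},
    {"dx": 0,"dy": 0,"dz": 0.046,"roll": -0.003,"hand": 0.06},
    {"dx": 0,"dy": 0,"dz": 0.046,"roll": -0.003,"hand": 0.015},
    {"dx": 0,"dy": 0,"dz": 0.046,"roll": -0.003,"hand": 0.015},
    {"dx": 0,"dy": 0,"dz": 0.046,"roll": -0.003,"hand": 0.015},
    {"dx": 0,"dy": 0,"dz": 0.046,"roll": -0.003,"hand": 0.015},
    {"dx": 0,"dy": 0,"dz": 0.046,"roll": -0.003,"hand": 0.015},
    {"dx": 0,"dy": 0,"dz": 0.046,"roll": -0.003,"hand": 0.015},
    {"dx": 0,"dy": 0,"dz": 0.046,"roll": -0.003,"hand": 0.015},
    {"dx": 0,"dy": 0,"dz": 0.046,"roll": -0.003,"hand": 0.015}
  ],
  "force": 60
}}

```text
time: 17.73
ee_pos: [0.5055, -0.3061, 0.2451]
tcp_rot: [-180.0, 0.1, 166.0]
wrist_force: [-0.8, -0.7, 6.5]
opening: 0.0209
```

>>> {"api": "drive_tool", "payload": {
  "plan": [
    {"dx": 0,"dy": 0,"dz": -0.01,"roll": 0,"hand": 0.015},
    {"dx": 0,"dy": 0,"dz": -0.035,"roll": 0,"hand": 0.015},
    {"dx": 0,"dy": 0,"dz": -0.065,"roll": 0,"hand": 0.015},
    {"dx": 0,"dy": 0,"dz": -0.095,"roll": 0,"hand": 0.015},
    {"dx": 0,"dy": 0,"dz": -0.125,"roll": 0,"hand": 0.015},
    {"dx": 0,"dy": 0,"dz": -0.15,"roll": 0,"hand": 0.015},
    {"dx": 0,"dy": 0,"dz": -0.165,"roll": 0,"hand": 0.015},
    {"dx": 0,"dy": 0,"dz": -0.17,"roll": 0,"hand": 0.015}
  ]
}}

```text
time: 18.4
ee_pos: [0.5051, -0.3059, 0.4173]
tcp_rot: [-179.9, 0.2, 166.0]
wrist_force: [1.0, -0.6, -1.5]
opening: 0.0208
```

```bash
python3 -c "
from h import *
go(.518,.316,.36,191.5)"
```

```text
t 18.4 dx 0.1383 dy 0.6065 dz 0.0573 roll -0.4457 q6 -17.2 op 0.0208
```

>>> {"api": "drive_tool", "payload": {
  "plan": [
    {"dx": 0.002,"dy": 0.01,"dz": 0,"roll": -0.01,"hand": 0.015},
    {"dx": 0.008,"dy": 0.035,"dz": 0,"roll": -0.03,"hand": 0.015},
    {"dx": 0.016,"dy": 0.07,"dz": 0,"roll": -0.06,"hand": 0.015},
    {"dx": 0.024,"dy": 0.107,"dz": 0,"roll": -0.09,"hand": 0.015},
    {"dx": 0.033,"dy": 0.144,"dz": 0,"roll": -0.12,"hand": 0.015},
    {"dx": 0.041,"dy": 0.181,"dz": 0,"roll": -0.15,"hand": 0.015},
    {"dx": 0.05,"dy": 0.218,"dz": 0,"roll": -0.18,"hand": 0.015},
    {"dx": 0.058,"dy": 0.255,"dz": 0,"roll": -0.21,"hand": 0.015},
    {"dx": 0.067,"dy": 0.292,"dz": 0,"roll": -0.24,"hand": 0.015},
    {"dx": 0.075,"dy": 0.329,"dz": 0,"roll": -0.27,"hand": 0.015},
    {"dx": 0.083,"dy": 0.366,"dz": 0,"roll": -0.3,"hand": 0.015},
    {"dx": 0.092,"dy": 0.403,"dz": 0,"roll": -0.33,"hand": 0.015},
    {"dx": 0.1,"dy": 0.44,"dz": 0,"roll": -0.36,"hand": 0.015},
    {"dx": 0.109,"dy": 0.477,"dz": 0,"roll": -0.39,"hand": 0.015},
    {"dx": 0.117,"dy": 0.514,"dz": 0.01,"roll": -0.42,"hand": 0.015},
    {"dx": 0.125,"dy": 0.55,"dz": 0.02,"roll": -0.435,"hand": 0.015},
    {"dx": 0.132,"dy": 0.58,"dz": 0.035,"roll": -0.446,"hand": 0.015},
    {"dx": 0.136,"dy": 0.6,"dz": 0.05,"roll": -0.446,"hand": 0.015},
    {"dx": 0.138,"dy": 0.6065,"dz": 0.057,"roll": -0.446,"hand": 0.015},
    {"dx": 0.138,"dy": 0.6065,"dz": 0.057,"roll": -0.446,"hand": 0.015}
  ]
}}

```text
time: 20.07
ee_pos: [0.5172, 0.3175, 0.3528]
tcp_rot: [-179.9, -0.3, -168.3]
wrist_force: [0.1, 0.3, -1.7]
opening: 0.0208
```

```bash
cat > look.py <<'E'
from h import *
from workcell import bot
import sys
o=bot.get_obs();print(o['time'],o['ee_pos'].round(4),o['tcp_rot'].round(1),o['wrist_force'].round(1),o['opening'])
cs={n:bot.camera(n) for n in('top','scene')}
pickle.dump(cs,open(sys.argv[1]+'.pkl','wb'))
hz=float(sys.argv[2])
for n,c in cs.items():
    P=world(c);R=(abs(P[...,1]-.315)<.12)&(abs(P[...,0]-.52)<.12)
    m=hue(c,'orange')&R&(P[...,2]>.06)&(P[...,2]<.25);q=P[m]
    if len(q):
        print(n,'orange',len(q),q.min(0).round(3),q.max(0).round(3))
        m&=abs(P[...,2]-hz)<.006;q=P[m]
        if len(q)>4:print(' top face',len(q),q.mean(0).round(4),cv2.minAreaRect(q[:,:2].astype(np.float32)))
a=cv2.resize(cs['top']['frame'][140:260,130:250],(480,480),interpolation=cv2.INTER_CUBIC)
x=px(cs['scene'],[.517,.315,.1]).astype(int)
b=cv2.resize(cs['scene']['frame'][max(0,x[1]-50):x[1]+50,x[0]-33:x[0]+33],(317,480),interpolation=cv2.INTER_CUBIC)
cv2.imwrite('pics/'+sys.argv[1]+'.png',np.hstack([a,b])[...,::-1])
E
python3 look.py c1 .196
```

```text
20.0667 [0.5172 0.3175 0.3528] [-179.9   -0.3 -168.3] [ 0.1  0.3 -1.7] 0.02081399224936451
top orange 168 [0.491 0.298 0.171] [0.514 0.329 0.248]
 top face 82 [0.5012 0.3137 0.1988] ((0.5031907558441162, 0.31597310304641724), (0.02191183529794216, 0.024850886315107346), 7.488732814788818)
scene orange 298 [0.493 0.303 0.127] [0.544 0.331 0.248]
 top face 43 [0.5379 0.3203 0.197 ] ((0.5285587906837463, 0.3154907524585724), (0.034044843167066574, 0.02363823726773262), 36.61933517456055)
```

View pics/c1.png

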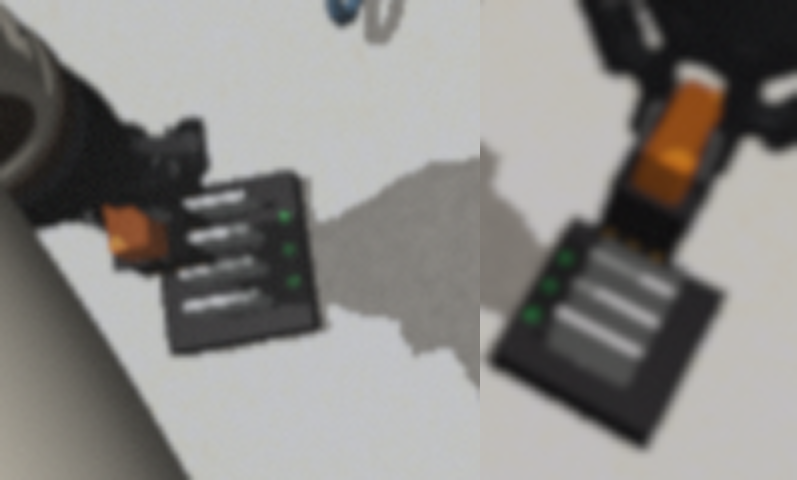

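The cassette is held level above the charger, with its blade edges aligned with the fins. I'll lower it to just over the fins and look again.

```bash
python3 -c "
from h import *
go(.5174,.3155,.297,191.4)"
```

```text
t 20.17 dx 0.0005 dy 0.0001 dz 0.0591 roll 0.0027 q6 19.8 op 0.021
```

>>> {"api": "drive_tool", "payload": {
  "plan": [
    {"dx": 0,"dy": 0,"dz": 0.015,"roll": 0.003,"hand": 0.015},
    {"dx": 0,"dy": 0,"dz": 0.035,"roll": 0.003,"hand": 0.015},
    {"dx": 0,"dy": 0,"dz": 0.05,"roll": 0.003,"hand": 0.015},
    {"dx": 0,"dy": 0,"dz": 0.057,"roll": 0.003,"hand": 0.015},
    {"dx": 0,"dy": 0,"dz": 0.057,"roll": 0.003,"hand": 0.015},
    {"dx": 0,"dy": 0,"dz": 0.057,"roll": 0.003,"hand": 0.015}
  ]
}}

```text
time: 20.67
ee_pos: [0.5185, 0.3151, 0.3008]
tcp_rot: [180.0, 0.0, -168.7]
wrist_force: [-0.0, 0.6, -1.8]
opening: 0.0208
```

```bash
python3 look.py c2 .143
```

```text
20.6667 [0.5185 0.3151 0.3008] [ 180.     0.  -168.7] [-0.   0.6 -1.8] 0.020756202580096708
top orange 150 [0.494 0.294 0.12 ] [0.516 0.326 0.202]
 top face 48 [0.5028 0.3118 0.1457] ((0.5056152939796448, 0.31273403763771057), (0.022633232176303864, 0.0214415043592453), 17.782285690307617)
scene orange 279 [0.493 0.302 0.074] [0.545 0.332 0.207]
 top face 51 [0.5359 0.3185 0.1439] ((0.5224454998970032, 0.3140106499195099), (0.04649859666824341, 0.023846637457609177), 20.726436614990234)
```

View pics/c2.png

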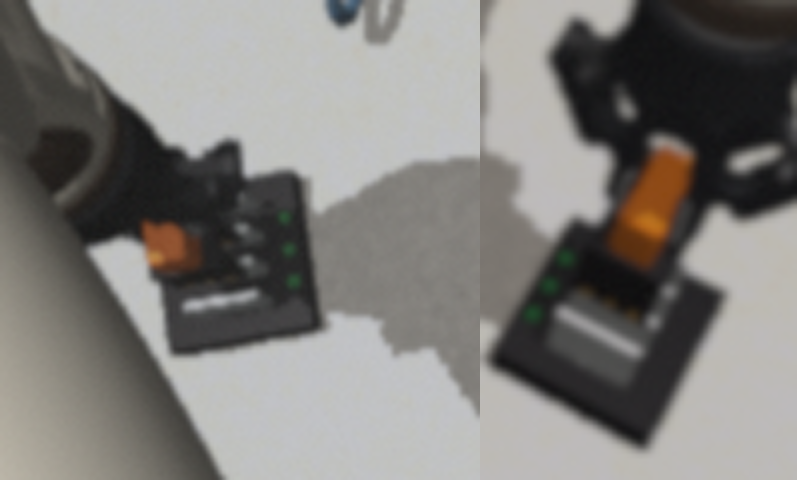

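>>> {"api": "drive_tool", "payload": {
  "plan": [
    {"dx": 0.001,"dy": 0,"dz": 0.005,"roll": 0,"hand": 0.015},
    {"dx": 0.001,"dy": 0,"dz": 0.01,"roll": 0,"hand": 0.015},
    {"dx": 0.001,"dy": 0,"dz": 0.015,"roll": 0,"hand": 0.015},
    {"dx": 0.001,"dy": 0,"dz": 0.02,"roll": 0,"hand": 0.015},
    {"dx": 0.001,"dy": 0,"dz": 0.02,"roll": 0,"hand": 0.015}
  ]
}}

```text
time: 21.18
ee_pos: [0.5171, 0.3156, 0.2781]
tcp_rot: [-180.0, -0.1, -168.6]
wrist_force: [-0.1, -0.5, -2.2]
opening: 0.0211
```

>>> {"api": "drive_tool", "payload": {
  "plan": [
    {"dx": 0,"dy": 0,"dz": 0.006,"roll": 0,"hand": 0.015},
    {"dx": 0,"dy": 0,"dz": 0.012,"roll": 0,"hand": 0.015},
    {"dx": 0,"dy": 0,"dz": 0.018,"roll": 0,"hand": 0.015},
    {"dx": 0,"dy": 0,"dz": 0.023,"roll": 0,"hand": 0.015},
    {"dx": 0,"dy": 0,"dz": 0.025,"roll": 0,"hand": 0.015},
    {"dx": 0,"dy": 0,"dz": 0.026,"roll": 0,"hand": 0.015},
    {"dx": 0,"dy": 0,"dz": 0.026,"roll": 0,"hand": 0.015}
  ]
}}

```text
time: 21.77
ee_pos: [0.5173, 0.3157, 0.2536]
tcp_rot: [-180.0, -0.0, -168.6]
wrist_force: [-0.4, -0.1, -1.5]
opening: 0.021
```

>>> {"api": "drive_tool", "payload": {
  "plan": [
    {"dx": 0,"dy": 0,"dz": 0.001,"roll": 0,"hand": 0.015},
    {"dx": 0,"dy": 0,"dz": 0.002,"roll": 0,"hand": 0.015},
    {"dx": 0,"dy": 0,"dz": 0.003,"roll": 0,"hand": 0.015},
    {"dx": 0,"dy": 0,"dz": 0.003,"roll": 0,"hand": 0.015}
  ]
}}

```text
time: 22.1
ee_pos: [0.5174, 0.3157, 0.2531]
tcp_rot: [180.0, 0.1, -168.6]
wrist_force: [-4.1, -4.0, 11.2]
opening: 0.0208
```

>>> {"api": "drive_tool", "payload": {
  "plan": [
    {"dx": 0,"dy": 0,"dz": 0,"roll": 0,"hand": 0.05},
    {"dx": 0,"dy": 0,"dz": 0,"roll": 0,"hand": 0.06},
    {"dx": 0,"dy": 0,"dz": 0,"roll": 0,"hand": 0.06},
    {"dx": 0,"dy": 0,"dz": 0,"roll": 0,"hand": 0.06},
    {"dx": 0,"dy": 0,"dz": 0,"roll": 0,"hand": 0.06},
    {"dx": 0,"dy": 0,"dz": -0.02,"roll": 0,"hand": 0.07},
    {"dx": 0,"dy": 0,"dz": -0.055,"roll": 0,"hand": 0.07},
    {"dx": 0,"dy": 0,"dz": -0.09,"roll": 0,"hand": 0.07},
    {"dx": 0,"dy": 0,"dz": -0.13,"roll": 0,"hand": 0.07},
    {"dx": 0,"dy": 0,"dz": -0.13,"roll": 0,"hand": 0.07},
    {"dx": 0,"dy": 0,"dz": -0.13,"roll": 0,"hand": 0.07}
  ]
}}

```text
time: 23.02
ee_pos: [0.5176, 0.3159, 0.3835]
tcp_rot: [179.9, 0.3, -168.6]
wrist_force: [-0.0, 0.4, -0.9]
opening: 0.07
```

```bash
python3 -c "
from h import *
go(.549,-.091,.36,84.5)"
```

```text
t 23.02 dx 0.0494 dy -0.4051 dz 0.0235 roll 1.8650 q6 20.0 op 0.07
```

>>> {"api": "drive_tool", "payload": {
  "plan": [
    {"dx": 0.002,"dy": -0.01,"dz": 0,"roll": 0.08,"hand": 0.07},
    {"dx": 0.004,"dy": -0.03,"dz": 0,"roll": 0.19,"hand": 0.07},
    {"dx": 0.007,"dy": -0.055,"dz": 0,"roll": 0.31,"hand": 0.07},
    {"dx": 0.01,"dy": -0.08,"dz": 0,"roll": 0.43,"hand": 0.07},
    {"dx": 0.013,"dy": -0.105,"dz": 0,"roll": 0.55,"hand": 0.07},
    {"dx": 0.016,"dy": -0.13,"dz": 0,"roll": 0.67,"hand": 0.07},
    {"dx": 0.019,"dy": -0.155,"dz": 0,"roll": 0.79,"hand": 0.07},
    {"dx": 0.022,"dy": -0.18,"dz": 0,"roll": 0.91,"hand": 0.07},
    {"dx": 0.025,"dy": -0.205,"dz": 0,"roll": 1.03,"hand": 0.07},
    {"dx": 0.028,"dy": -0.23,"dz": 0,"roll": 1.15,"hand": 0.07},
    {"dx": 0.031,"dy": -0.255,"dz": 0,"roll": 1.27,"hand": 0.07},
    {"dx": 0.034,"dy": -0.28,"dz": 0,"roll": 1.39,"hand": 0.07},
    {"dx": 0.037,"dy": -0.305,"dz": 0,"roll": 1.51,"hand": 0.07},
    {"dx": 0.04,"dy": -0.33,"dz": 0.01,"roll": 1.63,"hand": 0.07},
    {"dx": 0.043,"dy": -0.355,"dz": 0.02,"roll": 1.75,"hand": 0.07},
    {"dx": 0.046,"dy": -0.38,"dz": 0.024,"roll": 1.84,"hand": 0.07},
    {"dx": 0.048,"dy": -0.398,"dz": 0.024,"roll": 1.865,"hand": 0.07},
    {"dx": 0.0495,"dy": -0.405,"dz": 0.024,"roll": 1.865,"hand": 0.07},
    {"dx": 0.0495,"dy": -0.405,"dz": 0.024,"roll": 1.865,"hand": 0.07}
  ]
}}

```text
time: 24.6
ee_pos: [0.5484, -0.0923, 0.3553]
tcp_rot: [-179.9, -0.0, 84.4]
wrist_force: [-0.4, 0.5, -0.8]
opening: 0.0697
```

```bash
python3 look.py d1 .102; python3 - <<'E'
from h import *
go(.5485,-.091,.264,84.5)
for n,c in pickle.load(open('d1.pkl','rb')).items():
    P=world(c);print(n,{k:v[2:4] for k,v in caps(c,lo=.135).items()})
    R=(abs(P[...,1]-.315)<.1)&(abs(P[...,0]-.52)<.1)
    H=cv2.cvtColor(c['frame'],cv2.COLOR_RGB2HSV)
    q=P[R&(P[...,2]>.012)&(P[...,2]<.028)&(H[...,2]<90)];print('base',cv2.minAreaRect(q[:,:2].astype(np.float32)))
    q=P[R&(P[...,2]>.06)&(P[...,2]<.08)];print('plate',len(q),np.median(q[:,2]))
    R=(P[...,0]>.38)&(P[...,0]<.6)&(P[...,1]<-.2)&(P[...,1]>-.42)
    for k in('yellow','red','blue'):
        m=hue(c,k)&R&(abs(P[...,2]-.013)<.006);v,u=np.nonzero(m)
        if len(u)<9: continue
        q=np.array([ray(c,a,b,.012)[:2] for a,b in zip(u,v)]);print(k,len(q),q.mean(0).round(4),P[m].mean(0).round(4),cv2.minEnclosingCircle(q.astype(np.float32)))
E
```

```text
24.6 [ 0.5484 -0.0923  0.3553] [-179.9   -0.    84.4] [-0.4  0.5 -0.8] 0.06972560350592043
top orange 270 [0.493 0.3   0.07 ] [0.543 0.338 0.107]
 top face 217 [0.5179 0.3143 0.1015] ((0.5187669396400452, 0.3149137794971466), (0.049420543015003204, 0.022013433277606964), 10.355668067932129)
scene orange 263 [0.495 0.295 0.068] [0.544 0.329 0.106]
 top face 173 [0.5214 0.3153 0.1022] ((0.5199004411697388, 0.3151128888130188), (0.04741165414452553, 0.021887119859457016), 10.320419311523438)
t 24.7 dx -0.0003 dy 0.0000 dz 0.0921 roll 0.0008 q6 86.1 op 0.07
top {'red': (0.5542, -0.015), 'yellow': (0.5621, 0.064)}
base ((0.5171764492988586, 0.3140465319156647), (0.09847952425479889, 0.08933611959218979), 12.06826400756836)
plate 171 0.07089565712705452
yellow 330 [ 0.5132 -0.2668] [ 0.5131 -0.2667  0.0127] ((0.5140318274497986, -0.25608253479003906), 0.03488859906792641)
red 765 [ 0.4447 -0.2931] [ 0.4446 -0.293   0.0125] ((0.44463950395584106, -0.29339316487312317), 0.03735280781984329)
blue 731 [ 0.4928 -0.3592] [ 0.4927 -0.3591  0.0125] ((0.4929637908935547, -0.3592178523540497), 0.037147168070077896)
scene {'red': (0.5531, -0.0156), 'blue': (0.5454, -0.093), 'yellow': (0.5606, 0.0624)}
base ((0.5196263790130615, 0.3139210343360901), (0.09663129597902298, 0.08705275505781174), 11.330442428588867)
plate 184 0.07193184199655996
yellow 304 [ 0.5143 -0.2525] [ 0.5155 -0.2506  0.0142] ((0.5119897723197937, -0.25323593616485596), 0.03890133649110794)
red 53 [ 0.4302 -0.2782] [ 0.4315 -0.2765  0.014 ] ((0.43906673789024353, -0.29538479447364807), 0.03721928223967552)
blue 264 [ 0.4906 -0.3606] [ 0.4919 -0.3583  0.0143] ((0.49566322565078735, -0.298999160528183), 0.1001233235001564)
```

View pics/d1.png

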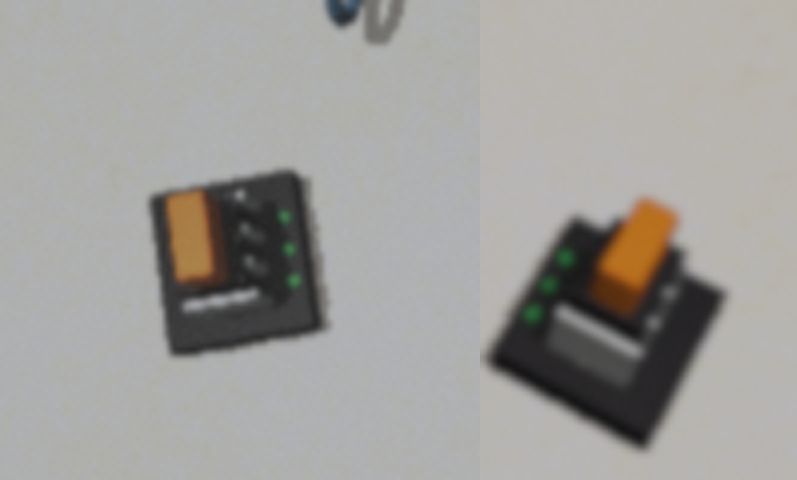

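The cassette is seated: its top is at z=0.102 as expected, and it is centred within 2 mm. Now the bottles go back, blue first.

>>> {"api": "drive_tool", "payload": {
  "plan": [
    {"dx": -0.001,"dy": 0,"dz": 0.02,"roll": 0,"hand": 0.07},
    {"dx": -0.001,"dy": 0,"dz": 0.05,"roll": 0,"hand": 0.07},
    {"dx": -0.001,"dy": 0,"dz": 0.078,"roll": 0,"hand": 0.07},
    {"dx": -0.001,"dy": 0,"dz": 0.09,"roll": 0,"hand": 0.07},
    {"dx": -0.001,"dy": 0,"dz": 0.09,"roll": 0,"hand": 0.07},
    {"dx": -0.001,"dy": 0,"dz": 0.09,"roll": 0,"hand": 0.04},
    {"dx": -0.001,"dy": 0,"dz": 0.09,"roll": 0,"hand": 0.04},
    {"dx": -0.001,"dy": 0,"dz": 0.09,"roll": 0,"hand": 0.04},
    {"dx": -0.001,"dy": 0,"dz": 0.09,"roll": 0,"hand": 0.04},
    {"dx": -0.001,"dy": 0,"dz": 0.09,"roll": 0,"hand": 0.04},
    {"dx": -0.001,"dy": 0,"dz": 0.09,"roll": 0,"hand": 0.04},
    {"dx": -0.001,"dy": 0,"dz": 0.084,"roll": 0,"hand": 0.04},
    {"dx": -0.001,"dy": 0,"dz": 0.06,"roll": 0,"hand": 0.04},
    {"dx": -0.001,"dy": 0,"dz": 0.03,"roll": 0,"hand": 0.04},
    {"dx": -0.001,"dy": 0,"dz": 0,"roll": 0,"hand": 0.04},
    {"dx": -0.001,"dy": 0,"dz": -0.02,"roll": 0,"hand": 0.04},
    {"dx": -0.001,"dy": 0,"dz": -0.025,"roll": 0,"hand": 0.04},
    {"dx": -0.001,"dy": 0,"dz": -0.025,"roll": 0,"hand": 0.04}
  ],
  "force": 50
}}

```text
time: 26.2
ee_pos: [0.5488, -0.0922, 0.3833]
tcp_rot: [179.8, 0.0, 84.5]
wrist_force: [0.2, 0.0, -3.8]
opening: 0.0471
```

```bash
python3 -c "
from h import *
go(.493,-.3585,.275,84.5)"
```

```text
t 26.2 dx -0.2704 dy -0.0300 dz 0.1083 roll -0.0001 q6 86.0 op 0.0471
```

>>> {"api": "drive_tool", "payload": {
  "plan": [
    {"dx": -0.01,"dy": -0.001,"dz": 0,"roll": 0,"hand": 0.04},
    {"dx": -0.032,"dy": -0.003,"dz": 0,"roll": 0,"hand": 0.04},
    {"dx": -0.062,"dy": -0.007,"dz": 0,"roll": 0,"hand": 0.04},
    {"dx": -0.096,"dy": -0.011,"dz": 0,"roll": 0,"hand": 0.04},
    {"dx": -0.13,"dy": -0.015,"dz": 0,"roll": 0,"hand": 0.04},
    {"dx": -0.164,"dy": -0.018,"dz": 0,"roll": 0,"hand": 0.04},
    {"dx": -0.198,"dy": -0.022,"dz": 0,"roll": 0,"hand": 0.04},
    {"dx": -0.23,"dy": -0.025,"dz": 0,"roll": 0,"hand": 0.04},
    {"dx": -0.255,"dy": -0.028,"dz": 0,"roll": 0,"hand": 0.04},
    {"dx": -0.267,"dy": -0.03,"dz": 0,"roll": 0,"hand": 0.04},
    {"dx": -0.27,"dy": -0.03,"dz": 0.015,"roll": 0,"hand": 0.04},
    {"dx": -0.27,"dy": -0.03,"dz": 0.04,"roll": 0,"hand": 0.04},
    {"dx": -0.27,"dy": -0.03,"dz": 0.07,"roll": 0,"hand": 0.04},
    {"dx": -0.27,"dy": -0.03,"dz": 0.09,"roll": 0,"hand": 0.04},
    {"dx": -0.27,"dy": -0.03,"dz": 0.1,"roll": 0,"hand": 0.04},
    {"dx": -0.27,"dy": -0.03,"dz": 0.105,"roll": 0,"hand": 0.04},
    {"dx": -0.27,"dy": -0.03,"dz": 0.108,"roll": 0,"hand": 0.04},
    {"dx": -0.27,"dy": -0.03,"dz": 0.108,"roll": 0,"hand": 0.04}
  ]
}}

```text
time: 27.7
ee_pos: [0.4914, -0.3577, 0.2763]
tcp_rot: [-179.9, 0.1, 84.5]
wrist_force: [-9.4, 3.1, 15.4]
opening: 0.047
```

```bash
python3 -c "
from h import *
go(.493,-.3585,.2725,84.5)"
```

```text
t 27.7 dx -0.0006 dy 0.0017 dz 0.0038 roll -0.0005 q6 59.5 op 0.047
```

>>> {"api": "drive_tool", "payload": {
  "plan": [
    {"dx": 0,"dy": 0,"dz": 0,"roll": 0,"hand": 0.07},
    {"dx": 0,"dy": 0,"dz": 0,"roll": 0,"hand": 0.07},
    {"dx": 0,"dy": 0,"dz": 0,"roll": 0,"hand": 0.07},
    {"dx": 0,"dy": 0,"dz": 0,"roll": 0,"hand": 0.07},
    {"dx": 0,"dy": 0,"dz": -0.03,"roll": 0,"hand": 0.07},
    {"dx": 0,"dy": 0,"dz": -0.07,"roll": 0,"hand": 0.07},
    {"dx": 0,"dy": 0,"dz": -0.085,"roll": 0,"hand": 0.07},
    {"dx": 0,"dy": 0,"dz": -0.085,"roll": 0,"hand": 0.07}
  ]
}}

```text
time: 28.37
ee_pos: [0.4932, -0.3582, 0.3635]
tcp_rot: [179.7, 0.2, 84.5]
wrist_force: [0.5, -0.2, 0.6]
opening: 0.0701
```

```bash
python3 -c "
from h import *
go(.554,-.0138,.36,84.5)"
```

```text
t 28.37 dx 0.3486 dy 0.0276 dz 0.0035 roll 0.0001 q6 59.5 op 0.0701
```

Next: go over the red bottle, and check the blue one from there.

>>> {"api": "drive_tool", "payload": {
  "plan": [
    {"dx": 0.02,"dy": 0.002,"dz": 0,"roll": 0,"hand": 0.07},
    {"dx": 0.055,"dy": 0.004,"dz": 0,"roll": 0,"hand": 0.07},
    {"dx": 0.095,"dy": 0.007,"dz": 0,"roll": 0,"hand": 0.07},
    {"dx": 0.135,"dy": 0.01,"dz": 0,"roll": 0,"hand": 0.07},
    {"dx": 0.175,"dy": 0.014,"dz": 0,"roll": 0,"hand": 0.07},
    {"dx": 0.215,"dy": 0.017,"dz": 0,"roll": 0,"hand": 0.07},
    {"dx": 0.255,"dy": 0.02,"dz": 0,"roll": 0,"hand": 0.07},
    {"dx": 0.295,"dy": 0.023,"dz": 0,"roll": 0,"hand": 0.07},
    {"dx": 0.325,"dy": 0.026,"dz": 0.003,"roll": 0,"hand": 0.07},
    {"dx": 0.343,"dy": 0.0275,"dz": 0.003,"roll": 0,"hand": 0.07},
    {"dx": 0.3485,"dy": 0.0275,"dz": 0.003,"roll": 0,"hand": 0.07},
    {"dx": 0.3485,"dy": 0.0275,"dz": 0.003,"roll": 0,"hand": 0.07},
    {"dx": 0.3485,"dy": 0.0275,"dz": 0.003,"roll": 0,"hand": 0.07}
  ]
}}

```text
time: 29.45
ee_pos: [0.5535, -0.014, 0.3553]
tcp_rot: [-180.0, 0.0, 84.5]
wrist_force: [-0.2, 0.2, 0.0]
opening: 0.0698
```

```bash
cat > spots.py <<'E'
from h import *
from workcell import bot
import sys
cs={n:bot.camera(n) for n in('top','scene')};pickle.dump(cs,open(sys.argv[1]+'.pkl','wb'))
ims=[]
for n,c in cs.items():
    P=world(c);print(n,{k:v[2:] for k,v in caps(c,lo=.139).items()})
    x=px(c,[.48,-.3,.05]).astype(int);a=c['frame'][x[1]-50:x[1]+50,x[0]-60:x[0]+60]
    ims.append(cv2.resize(a,(396,330),interpolation=cv2.INTER_CUBIC))
    R=(P[...,0]>.38)&(P[...,0]<.6)&(P[...,1]<-.2)&(P[...,1]>-.42)
    for k in('yellow','red','blue'):
        m=hue(c,k)&R&(abs(P[...,2]-.013)<.006);v,u=np.nonzero(m)
        if len(u)<9: continue
        q=np.array([ray(c,a,b,.012)[:2] for a,b in zip(u,v)]);print(k,len(q),q.mean(0).round(4),np.round(cv2.minEnclosingCircle(q.astype(np.float32))[0],4))
cv2.imwrite('pics/'+sys.argv[1]+'.png',np.hstack(ims)[...,::-1])
E
python3 spots.py e1; python3 -c "
from h import *
go(.554,-.0138,.264,84.5)"
```

```text
top {'blue': (0.492, -0.3577, 0.0217)}
yellow 710 [ 0.5142 -0.249 ] [ 0.5142 -0.249 ]
red 765 [ 0.4446 -0.293 ] [ 0.4446 -0.2932]
blue 294 [ 0.4896 -0.3463] [ 0.4926 -0.3588]
scene {'red': (0.5522, -0.0147, 0.0171), 'blue': (0.4903, -0.3594, 0.0207), 'yellow': (0.5624, 0.0625, 0.0169)}
yellow 320 [ 0.5125 -0.2523] [ 0.5121 -0.2532]
red 252 [ 0.4438 -0.2988] [ 0.4429 -0.2968]
blue 128 [ 0.5001 -0.3548] [ 0.4911 -0.3622]
t 29.55 dx 0.0011 dy 0.0005 dz 0.0915 roll -0.0012 q6 94.0 op 0.0699
```

View pics/e1.png

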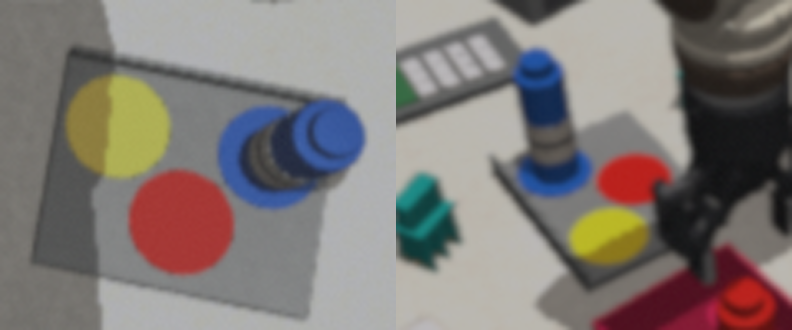

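The blue bottle stands upright with an even ring of its spot around the foot. Now red.

>>> {"api": "drive_tool", "payload": {
  "plan": [
    {"dx": 0,"dy": 0.0005,"dz": 0.02,"roll": 0,"hand": 0.07},
    {"dx": 0,"dy": 0.0005,"dz": 0.05,"roll": 0,"hand": 0.07},
    {"dx": 0,"dy": 0.0005,"dz": 0.078,"roll": 0,"hand": 0.07},
    {"dx": 0,"dy": 0.0005,"dz": 0.09,"roll": 0,"hand": 0.07},
    {"dx": 0,"dy": 0.0005,"dz": 0.09,"roll": 0,"hand": 0.07},
    {"dx": 0,"dy": 0.0005,"dz": 0.09,"roll": 0,"hand": 0.04},
    {"dx": 0,"dy": 0.0005,"dz": 0.09,"roll": 0,"hand": 0.04},
    {"dx": 0,"dy": 0.0005,"dz": 0.09,"roll": 0,"hand": 0.04},
    {"dx": 0,"dy": 0.0005,"dz": 0.09,"roll": 0,"hand": 0.04},
    {"dx": 0,"dy": 0.0005,"dz": 0.09,"roll": 0,"hand": 0.04},
    {"dx": 0,"dy": 0.0005,"dz": 0.09,"roll": 0,"hand": 0.04},
    {"dx": 0,"dy": 0.0005,"dz": 0.084,"roll": 0,"hand": 0.04},
    {"dx": 0,"dy": 0.0005,"dz": 0.06,"roll": 0,"hand": 0.04},
    {"dx": 0,"dy": 0.0005,"dz": 0.03,"roll": 0,"hand": 0.04},
    {"dx": 0,"dy": 0.0005,"dz": 0,"roll": 0,"hand": 0.04},
    {"dx": 0,"dy": 0.0005,"dz": -0.02,"roll": 0,"hand": 0.04},
    {"dx": 0,"dy": 0.0005,"dz": -0.025,"roll": 0,"hand": 0.04},
    {"dx": 0,"dy": 0.0005,"dz": -0.025,"roll": 0,"hand": 0.04}
  ]
}}

```text
time: 31.05
ee_pos: [0.5543, -0.0137, 0.3824]
tcp_rot: [179.8, -0.0, 84.5]
wrist_force: [0.5, 0.1, -2.8]
opening: 0.0469
```

```bash
python3 -c "
from h import *
go(.4448,-.2932,.276,84.5)"
```

```text
t 31.05 dx -0.2887 dy -0.0822 dz 0.1064 roll 0.0001 q6 94.1 op 0.0469
```

>>> {"api": "drive_tool", "payload": {
  "plan": [
    {"dx": -0.01,"dy": -0.003,"dz": 0,"roll": 0,"hand": 0.04},
    {"dx": -0.032,"dy": -0.009,"dz": 0,"roll": 0,"hand": 0.04},
    {"dx": -0.062,"dy": -0.018,"dz": 0,"roll": 0,"hand": 0.04},
    {"dx": -0.096,"dy": -0.027,"dz": 0,"roll": 0,"hand": 0.04},
    {"dx": -0.13,"dy": -0.037,"dz": 0,"roll": 0,"hand": 0.04},
    {"dx": -0.164,"dy": -0.047,"dz": 0,"roll": 0,"hand": 0.04},
    {"dx": -0.198,"dy": -0.056,"dz": 0,"roll": 0,"hand": 0.04},
    {"dx": -0.23,"dy": -0.065,"dz": 0,"roll": 0,"hand": 0.04},
    {"dx": -0.26,"dy": -0.074,"dz": 0,"roll": 0,"hand": 0.04},
    {"dx": -0.28,"dy": -0.08,"dz": 0,"roll": 0,"hand": 0.04},
    {"dx": -0.2885,"dy": -0.082,"dz": 0.01,"roll": 0,"hand": 0.04},
    {"dx": -0.2885,"dy": -0.082,"dz": 0.04,"roll": 0,"hand": 0.04},
    {"dx": -0.2885,"dy": -0.082,"dz": 0.07,"roll": 0,"hand": 0.04},
    {"dx": -0.2885,"dy": -0.082,"dz": 0.09,"roll": 0,"hand": 0.04},
    {"dx": -0.2885,"dy": -0.082,"dz": 0.1,"roll": 0,"hand": 0.04},
    {"dx": -0.2885,"dy": -0.082,"dz": 0.104,"roll": 0,"hand": 0.04},
    {"dx": -0.2885,"dy": -0.082,"dz": 0.107,"roll": 0,"hand": 0.04},
    {"dx": -0.2885,"dy": -0.082,"dz": 0.107,"roll": 0,"hand": 0.04}
  ]
}}

```text
time: 32.55
ee_pos: [0.4438, -0.2925, 0.2751]
tcp_rot: [-179.9, 0.0, 84.5]
wrist_force: [-10.1, 4.5, 17.1]
opening: 0.047
```

>>> {"api": "drive_tool", "payload": {
  "plan": [
    {"dx": 0,"dy": 0,"dz": 0,"roll": 0,"hand": 0.07},
    {"dx": 0,"dy": 0,"dz": 0,"roll": 0,"hand": 0.07},
    {"dx": 0,"dy": 0,"dz": 0,"roll": 0,"hand": 0.07},
    {"dx": 0,"dy": 0,"dz": 0,"roll": 0,"hand": 0.07},
    {"dx": 0,"dy": 0,"dz": -0.03,"roll": 0,"hand": 0.07},
    {"dx": 0,"dy": 0,"dz": -0.07,"roll": 0,"hand": 0.07},
    {"dx": 0,"dy": 0,"dz": -0.085,"roll": 0,"hand": 0.07},
    {"dx": 0,"dy": 0,"dz": -0.085,"roll": 0,"hand": 0.07}
  ]
}}

```text
time: 33.22
ee_pos: [0.4452, -0.2933, 0.363]
tcp_rot: [179.7, 0.2, 84.5]
wrist_force: [-0.2, 0.7, 0.9]
opening: 0.0698
```

```bash
python3 -c "
from h import *
go(.5625,.065,.36,84.5)"
```

```text
t 33.22 dx 0.3679 dy 0.0825 dz 0.0030 roll 0.0001 q6 62.1 op 0.0698
```

>>> {"api": "drive_tool", "payload": {
  "plan": [
    {"dx": 0.02,"dy": 0.005,"dz": 0,"roll": 0,"hand": 0.07},
    {"dx": 0.055,"dy": 0.012,"dz": 0,"roll": 0,"hand": 0.07},
    {"dx": 0.095,"dy": 0.021,"dz": 0,"roll": 0,"hand": 0.07},
    {"dx": 0.135,"dy": 0.03,"dz": 0,"roll": 0,"hand": 0.07},
    {"dx": 0.175,"dy": 0.039,"dz": 0,"roll": 0,"hand": 0.07},
    {"dx": 0.215,"dy": 0.048,"dz": 0,"roll": 0,"hand": 0.07},
    {"dx": 0.255,"dy": 0.057,"dz": 0,"roll": 0,"hand": 0.07},
    {"dx": 0.295,"dy": 0.066,"dz": 0,"roll": 0,"hand": 0.07},
    {"dx": 0.33,"dy": 0.074,"dz": 0.003,"roll": 0,"hand": 0.07},
    {"dx": 0.358,"dy": 0.08,"dz": 0.003,"roll": 0,"hand": 0.07},
    {"dx": 0.368,"dy": 0.0825,"dz": 0.003,"roll": 0,"hand": 0.07},
    {"dx": 0.368,"dy": 0.0825,"dz": 0.003,"roll": 0,"hand": 0.07},
    {"dx": 0.368,"dy": 0.0825,"dz": 0.003,"roll": 0,"hand": 0.07}
  ]
}}

```text
time: 34.3
ee_pos: [0.5621, 0.0653, 0.3548]
tcp_rot: [-179.9, 0.0, 84.6]
wrist_force: [-0.2, -1.2, 0.1]
opening: 0.0703
```

```bash
python3 spots.py e2; python3 -c "
from h import *
go(.5625,.065,.264,84.5)"
```

```text
top {'red': (0.4432, -0.2932, 0.0217), 'blue': (0.4897, -0.3583, 0.0212)}
yellow 689 [ 0.5139 -0.2494] [ 0.5139 -0.2496]
red 321 [ 0.4417 -0.2804] [ 0.4447 -0.293 ]
blue 207 [ 0.4976 -0.3485] [ 0.4927 -0.359 ]
scene {'red': (0.4453, -0.2901, 0.0191), 'blue': (0.4944, -0.3551, 0.0204), 'yellow': (0.5613, 0.0627, 0.017)}
yellow 312 [ 0.5124 -0.2531] [ 0.5116 -0.2535]
red 137 [ 0.4514 -0.2876] [ 0.4426 -0.296 ]
blue 129 [ 0.5    -0.3547] [ 0.4909 -0.3621]
t 34.4 dx 0.0008 dy 0.0005 dz 0.0915 roll -0.0010 q6 102.1 op 0.0702
```

View pics/e2.png

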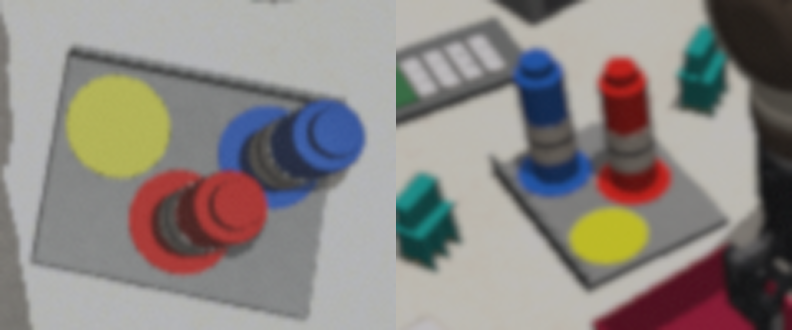

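The red and blue bottles are upright and centred on their spots. Yellow is last.

>>> {"api": "drive_tool", "payload": {
  "plan": [
    {"dx": 0,"dy": 0.0005,"dz": 0.02,"roll": 0,"hand": 0.07},
    {"dx": 0,"dy": 0.0005,"dz": 0.05,"roll": 0,"hand": 0.07},
    {"dx": 0,"dy": 0.0005,"dz": 0.078,"roll": 0,"hand": 0.07},
    {"dx": 0,"dy": 0.0005,"dz": 0.09,"roll": 0,"hand": 0.07},
    {"dx": 0,"dy": 0.0005,"dz": 0.09,"roll": 0,"hand": 0.07},
    {"dx": 0,"dy": 0.0005,"dz": 0.09,"roll": 0,"hand": 0.04},
    {"dx": 0,"dy": 0.0005,"dz": 0.09,"roll": 0,"hand": 0.04},
    {"dx": 0,"dy": 0.0005,"dz": 0.09,"roll": 0,"hand": 0.04},
    {"dx": 0,"dy": 0.0005,"dz": 0.09,"roll": 0,"hand": 0.04},
    {"dx": 0,"dy": 0.0005,"dz": 0.09,"roll": 0,"hand": 0.04},
    {"dx": 0,"dy": 0.0005,"dz": 0.09,"roll": 0,"hand": 0.04},
    {"dx": 0,"dy": 0.0005,"dz": 0.084,"roll": 0,"hand": 0.04},
    {"dx": 0,"dy": 0.0005,"dz": 0.06,"roll": 0,"hand": 0.04},
    {"dx": 0,"dy": 0.0005,"dz": 0.03,"roll": 0,"hand": 0.04},
    {"dx": 0,"dy": 0.0005,"dz": 0,"roll": 0,"hand": 0.04},
    {"dx": 0,"dy": 0.0005,"dz": -0.02,"roll": 0,"hand": 0.04},
    {"dx": 0,"dy": 0.0005,"dz": -0.025,"roll": 0,"hand": 0.04},
    {"dx": 0,"dy": 0.0005,"dz": -0.025,"roll": 0,"hand": 0.04}
  ]
}}

```text
time: 35.9
ee_pos: [0.5629, 0.0654, 0.3824]
tcp_rot: [179.8, -0.0, 84.5]
wrist_force: [-0.1, 0.3, -3.3]
opening: 0.0471
```

```bash
python3 -c "
from h import *
go(.5142,-.2495,.276,84.5)"
```

```text
t 35.9 dx -0.3181 dy -0.0183 dz 0.1064 roll 0.0001 q6 102.1 op 0.0471
```

>>> {"api": "drive_tool", "payload": {
  "plan": [
    {"dx": -0.01,"dy": -0.001,"dz": 0,"roll": 0,"hand": 0.04},
    {"dx": -0.035,"dy": -0.002,"dz": 0,"roll": 0,"hand": 0.04},
    {"dx": -0.068,"dy": -0.004,"dz": 0,"roll": 0,"hand": 0.04},
    {"dx": -0.105,"dy": -0.006,"dz": 0,"roll": 0,"hand": 0.04},
    {"dx": -0.142,"dy": -0.008,"dz": 0,"roll": 0,"hand": 0.04},
    {"dx": -0.179,"dy": -0.01,"dz": 0,"roll": 0,"hand": 0.04},
    {"dx": -0.215,"dy": -0.012,"dz": 0,"roll": 0,"hand": 0.04},
    {"dx": -0.25,"dy": -0.014,"dz": 0,"roll": 0,"hand": 0.04},
    {"dx": -0.28,"dy": -0.016,"dz": 0,"roll": 0,"hand": 0.04},
    {"dx": -0.303,"dy": -0.018,"dz": 0,"roll": 0,"hand": 0.04},
    {"dx": -0.315,"dy": -0.018,"dz": 0,"roll": 0,"hand": 0.04},
    {"dx": -0.318,"dy": -0.018,"dz": 0.012,"roll": 0,"hand": 0.04},
    {"dx": -0.318,"dy": -0.018,"dz": 0.04,"roll": 0,"hand": 0.04},
    {"dx": -0.318,"dy": -0.018,"dz": 0.07,"roll": 0,"hand": 0.04},
    {"dx": -0.318,"dy": -0.018,"dz": 0.09,"roll": 0,"hand": 0.04},
    {"dx": -0.318,"dy": -0.018,"dz": 0.1,"roll": 0,"hand": 0.04},
    {"dx": -0.318,"dy": -0.018,"dz": 0.104,"roll": 0,"hand": 0.04},
    {"dx": -0.318,"dy": -0.018,"dz": 0.107,"roll": 0,"hand": 0.04},
    {"dx": -0.318,"dy": -0.018,"dz": 0.107,"roll": 0,"hand": 0.04}
  ]
}}

```text
time: 37.48
ee_pos: [0.5133, -0.2486, 0.2754]
tcp_rot: [-180.0, 0.0, 84.5]
wrist_force: [-9.1, 3.4, 14.1]
opening: 0.0467
```

>>> {"api": "drive_tool", "payload": {
  "plan": [
    {"dx": 0,"dy": 0,"dz": 0,"roll": 0,"hand": 0.07},
    {"dx": 0,"dy": 0,"dz": 0,"roll": 0,"hand": 0.07},
    {"dx": 0,"dy": 0,"dz": 0,"roll": 0,"hand": 0.07},
    {"dx": 0,"dy": 0,"dz": 0,"roll": 0,"hand": 0.07},
    {"dx": 0,"dy": 0,"dz": -0.03,"roll": 0,"hand": 0.07},
    {"dx": 0,"dy": 0,"dz": -0.07,"roll": 0,"hand": 0.07},
    {"dx": 0,"dy": 0,"dz": -0.1,"roll": 0,"hand": 0.07},
    {"dx": 0.02,"dy": 0,"dz": -0.1,"roll": 0,"hand": 0.07},
    {"dx": 0.06,"dy": -0.02,"dz": -0.1,"roll": 0,"hand": 0.07},
    {"dx": 0.1,"dy": -0.04,"dz": -0.1,"roll": 0,"hand": 0.07},
    {"dx": 0.14,"dy": -0.06,"dz": -0.1,"roll": 0,"hand": 0.07},
    {"dx": 0.18,"dy": -0.08,"dz": -0.1,"roll": 0,"hand": 0.07},
    {"dx": 0.22,"dy": -0.1,"dz": -0.1,"roll": 0,"hand": 0.07},
    {"dx": 0.26,"dy": -0.11,"dz": -0.1,"roll": 0,"hand": 0.07},
    {"dx": 0.28,"dy": -0.12,"dz": -0.1,"roll": 0,"hand": 0.07},
    {"dx": 0.285,"dy": -0.12,"dz": -0.1,"roll": 0,"hand": 0.07},
    {"dx": 0.285,"dy": -0.12,"dz": -0.1,"roll": 0,"hand": 0.07}
  ]
}}

```text
time: 38.9
ee_pos: [0.4217, 0.0475, 0.3739]
tcp_rot: [180.0, -0.0, 84.7]
wrist_force: [-0.2, 0.1, -0.9]
opening: 0.0698
```

```bash
python3 spots.py f; python3 look.py f2 .102;python3 - <<'E'
from h import *
c=pickle.load(open('f.pkl','rb'));cv2.imwrite('pics/ff.png',np.vstack([cv2.imread('pics/f.png'),cv2.resize(c['top']['frame'][...,::-1],(432,270),interpolation=cv2.INTER_AREA)[:, :] if 0 else cv2.copyMakeBorder(cv2.resize(c['top']['frame'][...,::-1],(432,270)),0,0,0,360,0)]))
E
```

```text
top {'red': (0.4436, -0.2934, 0.0212), 'blue': (0.4912, -0.3608, 0.0201), 'yellow': (0.5124, -0.2491, 0.0212)}
yellow 270 [ 0.5073 -0.2387] [ 0.5138 -0.2499]
red 318 [ 0.4424 -0.2805] [ 0.4428 -0.2971]
blue 207 [ 0.4976 -0.3484] [ 0.4927 -0.359 ]
scene {'red': (0.4474, -0.29, 0.0209), 'blue': (0.4921, -0.3552, 0.0205), 'yellow': (0.5158, -0.2475, 0.0219)}
yellow 156 [ 0.5202 -0.2435] [ 0.5121 -0.2532]
red 70 [ 0.4372 -0.2737] [ 0.436  -0.2863]
blue 93 [ 0.5101 -0.3603] [ 0.498  -0.3633]
39.0 [0.4223 0.0455 0.3736] [180.    0.   84.6] [ 0.2  0.1 -0.2] 0.07020032328184059
top orange 270 [0.493 0.3   0.066] [0.542 0.338 0.106]
 top face 215 [0.518  0.3144 0.1016] ((0.5182690024375916, 0.3151157796382904), (0.049239158630371094, 0.02240418829023838), 12.088129043579102)
scene orange 265 [0.496 0.295 0.07 ] [0.544 0.329 0.107]
 top face 176 [0.5214 0.3154 0.1023] ((0.5194126963615417, 0.3149139881134033), (0.04846414923667908, 0.02205508016049862), 11.308409690856934)
```

View pics/ff.png

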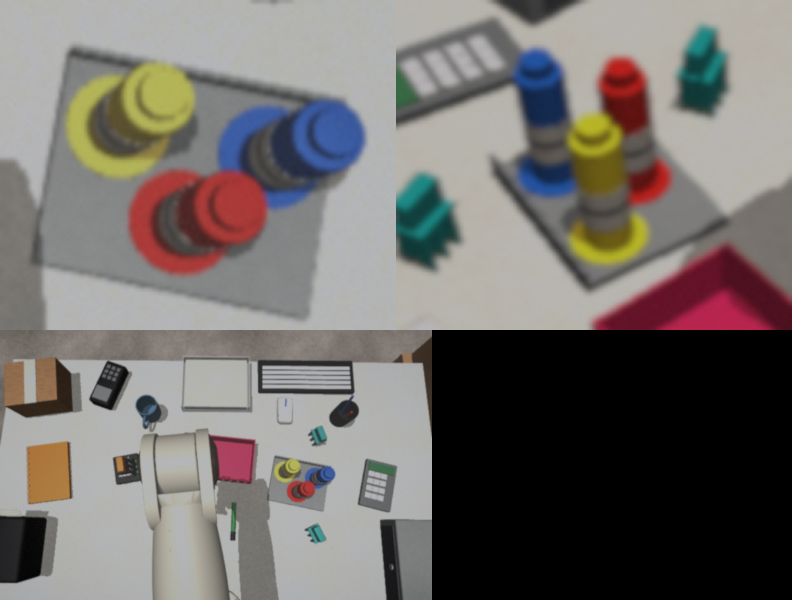

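All three bottles are upright on their own spots. The cassette is seated, the mug is untouched and the arm is clear.

```bash
python3 -c "
from workcell import bot
print(bot.job_done())"
```

```text
the job is handed in; nothing more can be done
None
```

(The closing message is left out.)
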